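# Load the gel caster and wedge its deck level

## Robot

A 6-joint arm with a two-finger parallel gripper is mounted at the origin on the work surface. World frame = base frame: x ahead of the robot, y to its left, z up, the work surface at z = 0. Lengths are in m, angles in degrees, forces in N, time in s.
With the tool pointing down it reaches from about 0.375 to 0.9 m from the base axis. Payload 3.1 kg.
Tool frame: the origin (TCP) lies midway between the tips of the shut fingers; the grasp point (between the pads) lies 19 mm behind it; z points along the fingers, y is the direction in which the jaws open and shut (so a half turn about z gives the same grasp; the last joint's range is limited). The gripper opens to 87 mm and grips with 3 to 60 N. Pads are 19 mm wide; open, the fingers measure 117 mm over their backs; the gripper's body (75 mm by 190 mm) begins 51 mm behind the grasp point.
Start: joints at [53.543, 30.224, 82.088, -0, 67.689, -10.227], TCP at [0.276, 0.561, 0.223] pointing down, gripper open.
Joint ranges: [-176.69, 176.69], [-43.24, 126.21], [12.49, 139.97], [-82, 262], [0, 151.66], [-163.58, 163.58]. Speed limits (degrees/s): [159.86, 159.86, 180, 180, 180, 180].

## Interface

Orientations are given as a 3x3 rotation matrix whose columns are the frame's x, y, z axes.
In Python, from rig import bot, capture, get_calibration gives the robot as it stands.
- The arm moves only by the tool play_rows, never from a script. Its arguments are lists of equal length, an entry for each row: "fingers": the closure in counts, from 0 (fully open) to 255 (shut); "linear": the shift along the tool's x, y, z in mm, a list of three; "rot": the turn, a rotation vector about the tool's x, y, z in degrees, a list of three. A call has 1 to 20 rows; each row is the pose to reach, as a shift and turn from the pose commanded when the call began, along the tool's axes at that moment; what a row does not reach only later rows make up. A row lasts 1/10 s, in which the tool goes at most 50 mm and 8.59 degrees, less where a joint would pass 70% of its speed; a pose out of reach is approached as far as the arm can. A call with a gripper value outside its range is refused whole. The fingers move at their own pace and stop on an object; the grip force is fixed at half the most. Time passes only in rows, so rows that repeat a pose let the fingers close. It gives the time, the measured TCP pose, the force and the opening at its end, in the units of the state.
- bot.read_state(): the state, without advancing time (a new reading comes with each control period).
- capture(name): name is "scene" or "top" or "wrist"; returns the picture (420x560x3 uint8, red, green, blue); there is no depth.
- get_calibration(name): a dict with "vfov" (degrees; the focal length in pixels is half the picture's height over the tangent of half this angle, whatever the lens; pixels are square), "cx", "cy" (the principal point, pixels), "camera_from_world" (4x4, takes a point from world to camera coordinates). Camera axes: x right, y down, z forward; pixel columns grow to the right and rows downward; lengths in m; the calibration is good to about 2 mm. A picture is of the moment at which its call begins: read the wrist's pose just before it. get_calibration takes no time and is no camera call; for the wrist camera it gives the pose at the moment of the call.
- bot.hand_in(): hands the job in, once; it reports no verdict.
The state is a dict: "time_s": time; "joint_positions": joint angles; "qvel": joint speeds; "tau": joint torques, N m; "position": TCP position; "tcp_rot": TCP orientation; "force": force on the tool from outside, world axes, zero at the start; "moment": the same for the moment, N m; "opening": opening from 0.0 (shut) to 1.0 (fully open).
Only numpy, scipy, OpenCV 4.12 (cv2) and the standard library are available. Lean on these libraries where they do the work, as an engineer would, in place of code of your own. Each camera call takes 0.05 s, during which the arm holds its last target.

## Task

Take the tall gel cassette out of the store rack and stand it on edge, down on the floor of the middle one of the caster's three slots and centred along it, and let it go; do not tip it over. Then take the wedge by its grip block and push it nose first, lying flat on the bench, under the open front of the caster until the deck just lifts off its rails, its front edge about 4 mm up. Finish still holding the wedge there, with the robot touching neither caster nor cassette, and leave the short plate and everything else on the bench where it was.

Things in the scene. Friction and masses are not known exactly. Their poses are not given: they have to be found in the camera images.
- cassette: tall gel cassette: a white ceramic sandwich plate 8 mm thick (its x axis), 90 mm wide (y) and 85 mm tall (z), about 0.18 kg, with a thin dark gasket showing at its edges. Stands on edge in one of the two slots of the store rack. Origin: centre of its lower edge. Either face may point either way.
- short_plate: bystander like the cassette but only 42 mm tall, standing in the other slot of the store rack; the two slots lie 70 mm apart. Origin: centre of its lower edge.
- rack: store rack on the bench, blue plastic, does not move: floor plate 110 x 100 mm, 8 mm thick, with two slots across it at x = -35 and +35 mm of its frame, of the same shape as those of the caster. Origin: centre of its underside; z up.
- caster: gel caster, fixed: aluminium base 190 mm long (x), 130 mm wide (y): two side rails 18 mm high, 102 mm clear gap between them, open at the front (-x end) down to the bench. A blue deck, hinged at the rear, rests on the rails with three slots across x at x = -40, 0, +40 mm. Origin: centre of the base's underside; the wedge is pushed along +x.
- deck (a joint): lift angle (rad) of the deck about its hinge at caster x = +85 mm: 0 = resting on the rails, grows as the front edge rises. Deck plate 8 mm thick, 130 mm wide, 0.6 kg, falls back by its own weight; front edge 180 mm from the hinge, so 0.022 rad is 4 mm.
- slot (a point): centre of the floor of the middle slot, on the deck, 26 mm above the bench when the deck is down. Axes as the caster: x across the slot, y along it. Each slot is a pair of aluminium ridges 70 mm long, 26 mm high, 11 mm apart, flaring to about 18 mm over the top 8 mm.
- front_edge (a point): middle of the lower front edge of the deck, at caster x = -95 mm, 18 mm above the bench when the deck is down.
- wedge: black plastic levelling wedge lying flat on the bench, 122 mm long (x), 36 mm wide (y), 0.16 kg: from its nose (x = +61 mm, 6 mm high) its top rises 1 mm in 4 mm to 31 mm at x = -39 mm; behind that, x = -61 to -39 mm, stands a grip block 22 mm long, 36 mm wide, 55 mm high. Origin: centre of its underside.
- wedge_nose (a point): middle of the nose of the wedge, at its underside. The wedge meets the deck with the nose about 48 mm past the front edge; the edge is 4 mm up at about 64 mm.
- carton: bystander: yellow reagent carton, 70 x 120 x 45 mm. Origin: centre of its underside.
- jar: bystander: amber jar, 48 mm across, 75 mm high. Origin: centre of its underside.
- vial: bystander: amber vial, 32 mm across, 55 mm high. Origin: centre of its underside.
- beaker: bystander: open glass beaker, 70 mm across, 90 mm high. Origin: centre of its underside.
- level: bystander: round bubble level, 44 mm across, 12 mm high. Origin: centre of its underside.
There are look-alikes about, which are no part of the job. What is shaped like the cassette but red is not meant.

How it is judged:
By the outcome, as a careful person would: the job done as asked, in the order asked, and still so for the second after the job is handed in, while the arm keeps its last pose, push and grip.
It also fails if it takes over 64 s, if anything falls off the work surface, if the arm or the gripper's body presses on something with over 40 N, if the wrist force passes 120 N, or if a joint passes its speed limit or range.

## Working session

There is one attempt and no reset: what is moved stays moved. The work goes in short steps, Python scripts to look and compute and a tool call to move; the robot and the scene stay as the last step left them, time stands still between calls to the robot, and variables do not carry over. Pictures are saved under pics/ and viewed, and the job is handed in when it is done.

Besides the shell and the picture viewer there is one more tool, called after "Emit:" by a JSON object that holds its "fn" and its "kwargs". play_rows: Moves the arm, as the interface text tells. Its arguments: {"type":"object","properties":{"fingers":{"type":"array"},"linear":{"type":"array"},"rot":{"type":"array"}},"required":["fingers","linear","rot"]}

```bash
ls; mkdir -p pics; python3 - <<'E'
from rig import bot,capture,get_calibration
import cv2,numpy as np
s=bot.read_state();print(s)
for n in("scene","top","wrist"):
    c=get_calibration(n);print(n,c)
    cv2.imwrite(f"pics/{n}0.png",cv2.resize(capture(n)[:,:,::-1],(800,600),interpolation=cv2.INTER_CUBIC))
E
```

```text
pics
{'time_s': 0.0, 'joint_positions': array([ 5.35428511e+01,  3.02787644e+01,  8.21562548e+01, -8.10296192e-04,
        6.76896804e+01, -1.02261294e+01]), 'qvel': array([ 0.07235457, -0.05077318,  0.11545274, -0.03538418, -0.03712458,
       -0.02943681]), 'tau': array([ 1.13240232e-03, -4.40042388e+01, -1.76593745e+01,  6.33267383e-02,
        5.83575584e-02, -1.74207762e-04]), 'position': array([0.27576668, 0.56005312, 0.22157454]), 'tcp_rot': array([[-8.97021350e-01,  4.41985353e-01, -1.28274929e-03],
       [ 4.41987056e-01,  8.97019705e-01, -1.75826855e-03],
       [ 3.73522443e-04, -2.14416301e-03, -9.99997632e-01]]), 'force': array([-0.51949213, -0.19051908,  0.31232567]), 'moment': array([-0.05560516, -0.00360513,  0.02392264]), 'opening': 0.9976859419647531}
scene {'vfov': 53.52400069435538, 'cx': 278.4628099028422, 'cy': 221.44205850713732, 'camera_from_world': array([[-0.40188383,  0.9156482 , -0.00881765,  0.18297233],
       [ 0.77567404,  0.33529914, -0.53470017, -0.40231857],
       [-0.4866407 , -0.22172698, -0.84499584,  1.2417372 ],
       [ 0.        ,  0.        ,  0.        ,  1.        ]])}
top {'vfov': 49.21286729849466, 'cx': 280.3112186219573, 'cy': 211.1000188570131, 'camera_from_world': array([[ 0.00957777, -0.99967081,  0.0238021 ,  0.01782522],
       [-0.98837545, -0.01307602, -0.1514694 ,  0.57108889],
       [ 0.15173077, -0.02207467, -0.98817533,  1.02084225],
       [ 0.        ,  0.        ,  0.        ,  1.        ]])}
wrist {'vfov': 70.11362946455331, 'cx': 271.24773445678795, 'cy': 208.59372711538504, 'camera_from_world': array([[ 0.44258523,  0.89672263, -0.00261437, -0.62354415],
       [ 0.86228881, -0.4247863 ,  0.27570745, -0.03305243],
       [ 0.24612257, -0.12427838, -0.96123804,  0.39121552],
       [ 0.        ,  0.        ,  0.        ,  1.        ]])}
```

View pics/scene0.png

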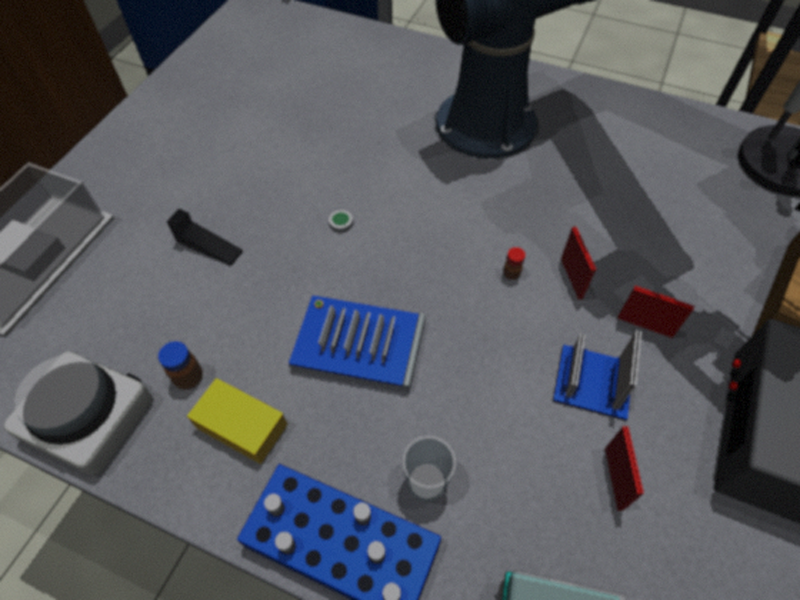

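View pics/top0.png

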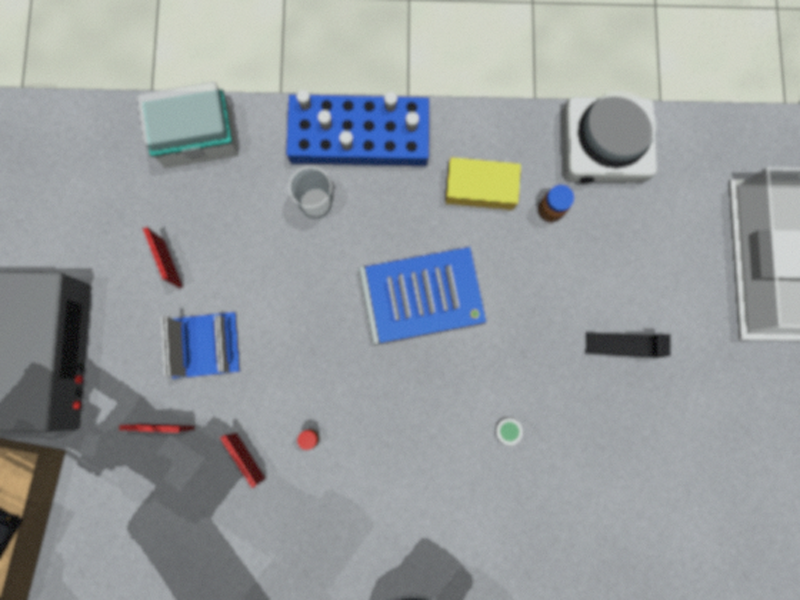

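View pics/wrist0.png

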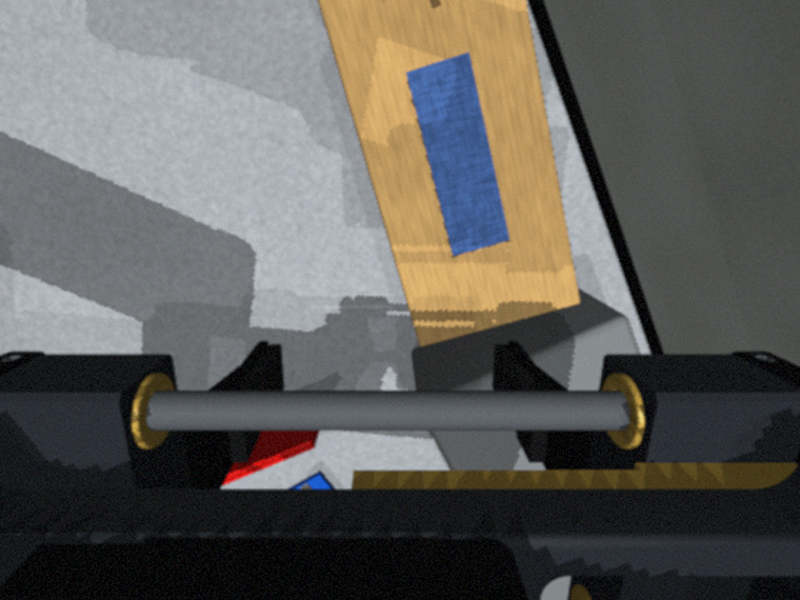

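Candidates for the cassette (top picture, 800x600):
- White plate in the left rack slot, (175,345). It looks tall.
- White plate in the right rack slot, (222,342). It looks short.
- Red plates at (162,257), (157,428) and (243,460). These are decoys.

I choose the left rack plate and will check it in close crops.

```bash
cat > h.py <<'E'
import cv2,numpy as np
from rig import bot,capture,get_calibration
from scipy.optimize import least_squares
def proj(c,P):
    P=np.atleast_2d(P);M=c["camera_from_world"];f=210/np.tan(np.radians(c["vfov"]/2))
    q=P@M[:3,:3].T+M[:3,3];return np.c_[f*q[:,0]/q[:,2]+c["cx"],f*q[:,1]/q[:,2]+c["cy"]]
def ray(c,uv,z):
    M=c["camera_from_world"];f=210/np.tan(np.radians(c["vfov"]/2))
    d=M[:3,:3].T@np.array([(uv[0]-c["cx"])/f,(uv[1]-c["cy"])/f,1]);o=-M[:3,:3].T@M[:3,3]
    return o+d*(z-o[2])/d[2]
def pose(p,L):
    c,s=np.cos(p[2]),np.sin(p[2]);L=np.atleast_2d(L).astype(float)
    return np.c_[p[0]+c*L[:,0]-s*L[:,1],p[1]+s*L[:,0]+c*L[:,1],L[:,2]]
def fit(obs,p0):  # obs: list of (cal, local pts, pixels)
    f=lambda p:np.concatenate([(proj(c,pose(p,L))-np.array(u)).ravel() for c,L,u in obs])
    r=least_squares(f,p0);return r.x,f(r.x).reshape(-1,2)
def crop(im,x0,y0,w,h,k,fn):
    o=cv2.resize(im[y0:y0+h,x0:x0+w,::-1],None,fx=k,fy=k,interpolation=cv2.INTER_CUBIC)
    for i in range(0,w,10):cv2.putText(o,str(x0+i),(i*k,8),0,.3,(0,255,255)) if i%20==0 else 0;cv2.line(o,(i*k,10),(i*k,14),(0,255,255))
    for j in range(0,h,10):cv2.putText(o,str(y0+j),(0,j*k+4),0,.3,(0,255,255))
    cv2.imwrite(fn,o)
E
python3 - <<'E'
from h import *
t=capture("top");s=capture("scene")
crop(t,105,210,70,60,10,"pics/t_rack.png");crop(t,245,165,100,80,8,"pics/t_cast.png");crop(t,400,220,80,40,10,"pics/t_wedge.png")
crop(s,380,220,80,80,7,"pics/s_rack.png");crop(s,195,200,110,75,7,"pics/s_cast.png");crop(s,110,140,70,50,10,"pics/s_wedge.png")
E
```

```text
(no output)
```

View pics/t_rack.png

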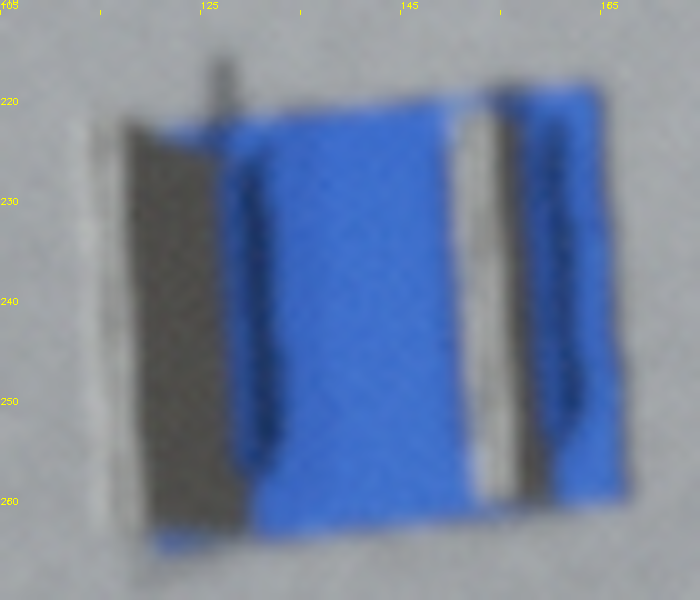

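View pics/t_cast.png

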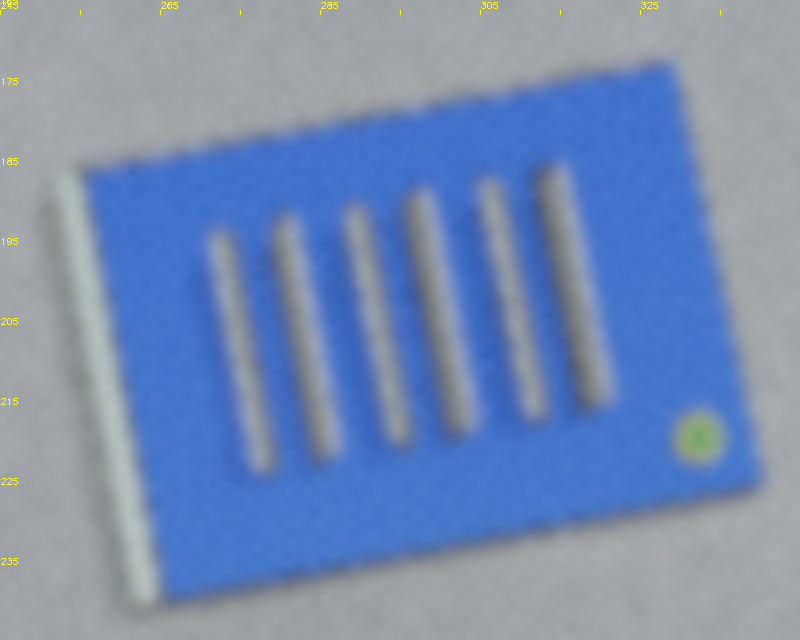

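View pics/t_wedge.png

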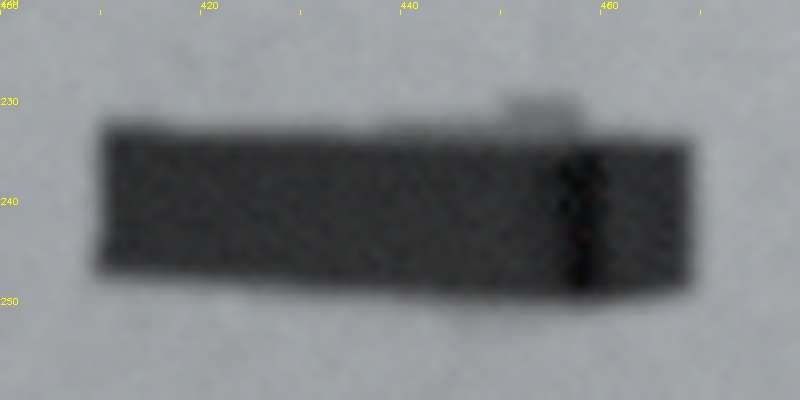

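View pics/s_rack.png

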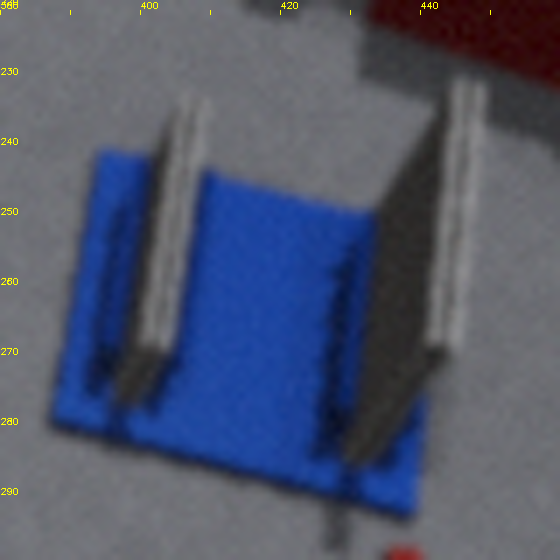

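View pics/s_cast.png

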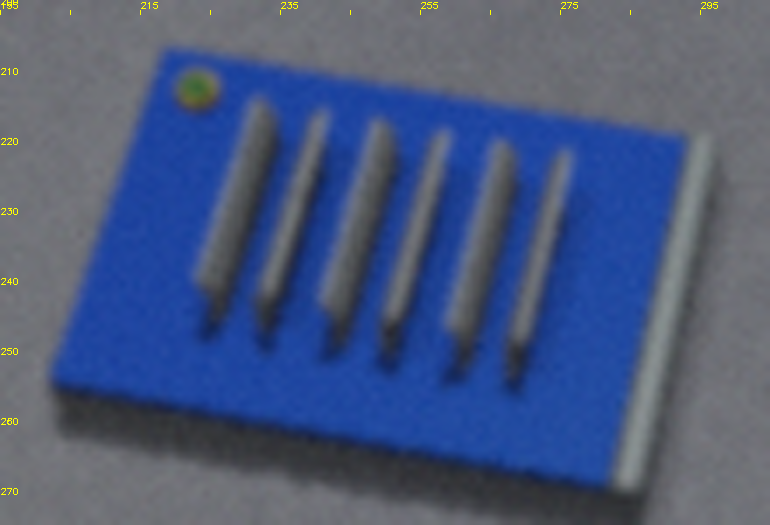

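View pics/s_wedge.png

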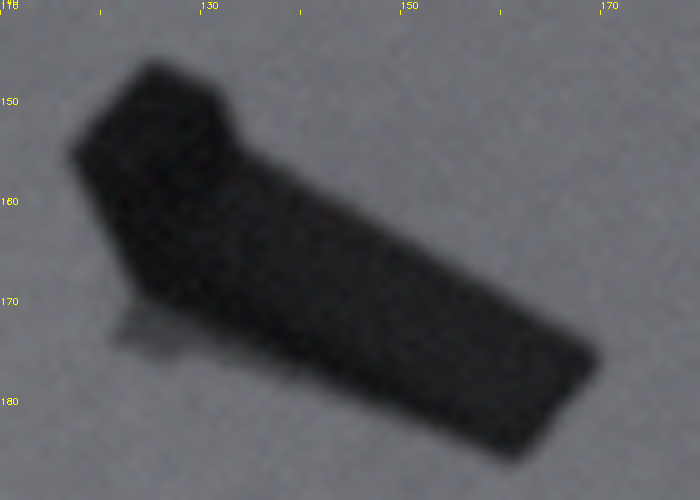

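```bash
cat > m.py <<'E'
from h import *
T=get_calibration("top");S=get_calibration("scene")
def px(l,x0,y0,k): l=np.array(l,float);return np.c_[x0+(l[:,0]+.5)/k-.5,y0+(l[:,1]+.5)/k-.5]
m=lambda *a:np.array(a)/1000.
def show(n,obs,p0):
    for nm,o in (("both",obs),("top",obs[:1]),("scene",obs[1:])):
        p,r=fit(o,p0);print(n,nm,p[:2].round(4),np.degrees(p[2]).round(2),"rms px",np.sqrt((r**2).mean()).round(2)); 
        if nm=="both":print(r.round(1).tolist())
D=lambda *a:m(*a)
show("caster",[(T,D([-95,-65,26],[-95,65,26],[85,-65,26],[85,65,26]),px([(672,65),(760,488),(88,172),(162,602)],245,165,8)),
 (S,D([-95,65,26],[85,65,26],[85,-65,26],[-95,-65,26]),px([(165,50),(690,135),(612,485),(52,383)],195,200,7))],[.6,0,1.6])
show("rack",[(T,D([-55,-50,8],[-55,50,8],[55,50,8]),px([(600,85),(630,497),(155,548)],105,210,10)),
 (S,D([-55,50,8],[-55,-50,8],[55,-50,8]),px([(98,150),(50,422),(415,520)],380,220,7))],[.5,.4,1.6])
show("cass",[(T,D([4,-45,93],[-4,-45,93],[4,45,93],[-4,45,93]),px([(92,118),(132,118),(105,535),(145,535)],105,210,10)),
 (S,D([-4,45,93],[4,45,93],[4,-45,93],[-4,-45,93]),px([(455,82),(487,82),(460,350),(427,350)],380,220,7))],[.5,.4,1.6])
show("short",[(T,D([4,-45,50],[-4,-45,50],[4,45,50],[-4,45,50]),px([(452,112),(492,100),(480,500),(518,500)],105,210,10)),
 (S,D([-4,45,50],[4,45,50],[4,-45,50],[-4,-45,50]),px([(178,95),(208,97),(168,350),(140,345)],380,220,7))],[.5,.3,1.6])
show("wedge",[(T,D([61,-18,6],[61,18,6],[-61,-18,55],[-61,18,55]),px([(105,128),(97,275),(692,143),(690,290)],400,220,10)),
 (S,D([61,18,6],[61,-18,0],[-61,18,55],[-61,-18,55],[-39,18,55]),px([(600,360),(517,462),(155,62),(72,155),(215,90)],110,140,10))],[.5,-.3,1.6])
E
python3 m.py
```

```text
caster both [ 0.5855 -0.0109] 101.72 rms px 0.37
[[-0.0, -0.1], [0.5, -0.1], [-0.9, 0.4], [0.1, 0.3], [0.1, -0.4], [0.1, 0.4], [-0.2, 0.4], [-0.5, -0.1]]
caster top [ 0.5858 -0.0111] 101.27 rms px 0.32
caster scene [ 0.5852 -0.0108] 102.19 rms px 0.15
rack both [0.501  0.3481] 96.67 rms px 0.22
[[-0.2, -0.5], [-0.2, 0.3], [0.0, 0.2], [0.1, 0.2], [-0.1, -0.0], [-0.3, -0.2]]
rack top [0.5011 0.3477] 96.47 rms px 0.25
rack scene [0.501  0.3483] 96.74 rms px 0.13
cass both [0.4909 0.382 ] 96.3 rms px 0.62
[[-0.8, 0.2], [-1.1, -0.1], [-0.2, -0.2], [-0.5, -0.6], [-0.0, -0.4], [-0.6, 0.5], [-1.0, -0.1], [-0.4, -1.2]]
cass top [0.4905 0.3805] 95.32 rms px 0.21
cass scene [0.4912 0.3831] 96.99 rms px 0.45
short both [0.4995 0.3126] 97.01 rms px 0.35
[[0.1, -0.1], [-0.3, 0.8], [0.1, 0.5], [-0.1, 0.1], [0.2, 0.1], [-0.4, 0.7], [-0.2, 0.4], [-0.1, 0.1]]
short top [0.5003 0.3126] 96.83 rms px 0.27
short scene [0.4986 0.3127] 97.15 rms px 0.23
wedge both [ 0.5082 -0.348 ] 86.67 rms px 0.46
[[-0.3, -0.3], [0.2, -0.0], [0.2, -0.3], [0.3, 0.6], [-0.1, -0.6], [0.5, 0.7], [-0.0, -0.1], [-0.9, 0.3], [1.0, 0.0]]
wedge top [ 0.5082 -0.3477] 86.86 rms px 0.29
wedge scene [ 0.5081 -0.3483] 86.4 rms px 0.53
```

```bash
python3 - <<'E'
from h import *
T=get_calibration("top");S=get_calibration("scene");W=get_calibration("wrist");st=bot.read_state()
M=W["camera_from_world"];o=-M[:3,:3].T@M[:3,3]
print("wristcam in tool",st["tcp_rot"].T@(o-st["position"]), "view dir",st["tcp_rot"].T@M[2,:3])
t=capture("top");s=capture("scene");k=.7
crop(t,0,170,120,150,5,"pics/t_box.png");crop(s,450,170,110,220,3,"pics/s_box.png")
for uv in [(92,268),(62,275),(83,425)]:print("top bottom/..",[ray(T,np.array(uv)*k,z).round(3) for z in (0,.15)])
for uv in [(717,480),(765,330)]:print("scene",[ray(S,np.array(uv)*k,z).round(3) for z in (0,.15)])
E
```

```text
wristcam in tool [ 7.55454110e-02 -3.81436000e-05 -1.61831869e-01] view dir [-2.76036688e-01 -8.79561667e-04  9.61146697e-01]
top bottom/.. [array([0.628, 0.544, 0.   ]), array([0.598, 0.476, 0.15 ])]
top bottom/.. [array([ 0.615,  0.593, -0.   ]), array([0.587, 0.518, 0.15 ])]
top bottom/.. [array([0.368, 0.538, 0.   ]), array([0.373, 0.47 , 0.15 ])]
scene [array([0.58 , 0.546, 0.   ]), array([0.654, 0.492, 0.15 ])]
scene [array([0.295, 0.583, 0.   ]), array([0.42 , 0.522, 0.15 ])]
```

View pics/t_box.png

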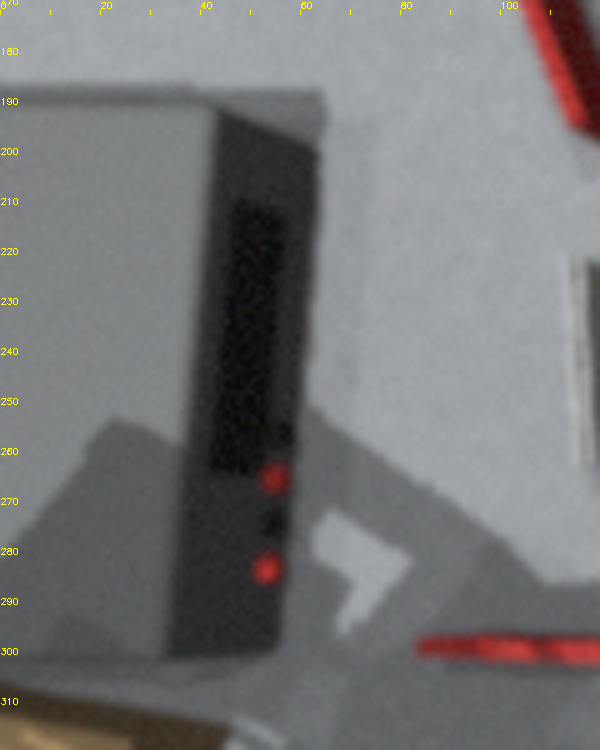

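View pics/s_box.png

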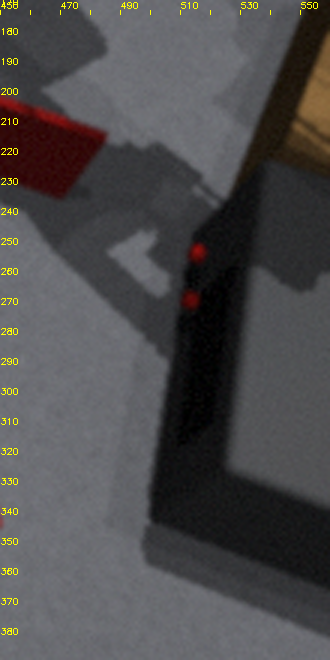

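The close crops settle it. In the rack, the plate nearest the grey box shows the large face (top crop 92–250, scene crop 330–490), so it is the tall cassette. The other plate is clearly short. Box front is at y≈0.54, so the gripper body clears it. Next is a hover above the cassette for a wrist look.

```bash
cat > go.py <<'E'
from h import *
from scipy.spatial.transform import Rotation as R
def go(x,y,z,yaw):
    s=bot.read_state();Rm=s["tcp_rot"];a=np.radians(yaw);ty=np.array([np.cos(a),np.sin(a),0]);tz=np.array([0,0,-1.]);G=np.c_[np.cross(ty,tz),ty,tz]
    d=Rm.T@(np.array([x,y,z])-s["position"])*1000;rv=np.degrees(R.from_matrix(Rm.T@G).as_rotvec())
    print("t",round(s["time_s"],2),"pos",s["position"].round(4),"F",s["force"].round(1),"open",round(s["opening"],3));print("linear",d.round(1),"rot",rv.round(2),"rows>=",max(np.linalg.norm(d)/50,np.linalg.norm(rv)/8.59).round(1))
E
python3 -c "
from go import *
go(.4915,.382,.17,96.5)"
```

```text
t 0.35 pos [0.2761 0.5605 0.2223] F [-0.4  1.1  0.7] open 1.003
linear [-272.1  -64.9   52.3] rot [-3.000e-02 -1.000e-02 -3.273e+01] rows>= 5.7
```

Emit:
{"fn": "play_rows", "kwargs": {"fingers": [0,0,0,0,0,0,0,0,0,0], "linear": [[-40,-10,5],[-90,-22,15],[-140,-34,25],[-190,-46,35],[-230,-55,45],[-272,-65,52],[-272,-65,52],[-272,-65,52],[-272,-65,52],[-272,-65,52]], "rot": [[0,0,-5],[0,0,-11],[0,0,-17],[0,0,-23],[0,0,-28],[0,0,-32.7],[0,0,-32.7],[0,0,-32.7],[0,0,-32.7],[0,0,-32.7]]}}

```text
time_s: 1.35
position: [0.4902, 0.3832, 0.1709]
tcp_rot: [[-0.993, -0.114, -0.0], [-0.114, 0.993, 0.0], [0.0, 0.0, -1.0]]
force: [0.8, 0.3, -0.2]
opening: 1.003
```

```bash
python3 - <<'E'
from go import *
go(.4915,.382,.17,96.5)
W=get_calibration("wrist");np.save("W1.npy",W,allow_pickle=True)
im=capture("wrist");cv2.imwrite("pics/w1raw.png",im[:,:,::-1]);crop(im,120,60,320,240,2,"pics/w1.png")
E
```

```text
t 1.35 pos [0.4902 0.3832 0.1709] F [ 0.8  0.3 -0.2] open 1.003
linear [-1.1 -1.4  0.9] rot [ 0.02 -0.    0.07] rows>= 0.0
```

View pics/w1.png

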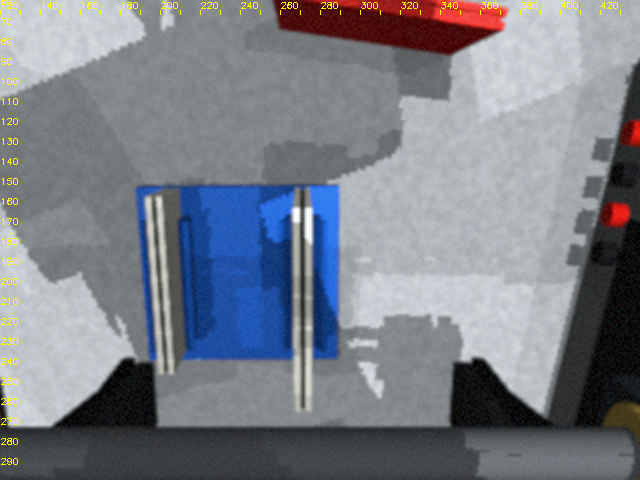

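```bash
python3 - <<'E'
from h import *
im=cv2.imread("pics/w1raw.png")[:,:,::-1]
crop(im,180,140,120,60,6,"pics/w1a.png");crop(im,180,220,120,55,6,"pics/w1b.png")
a=cv2.imread("pics/w1a.png");b=cv2.imread("pics/w1b.png");cv2.imwrite("pics/w1ab.png",np.vstack([a,b])[:,:800])
E
```

```text
(no output)
```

View pics/w1ab.png

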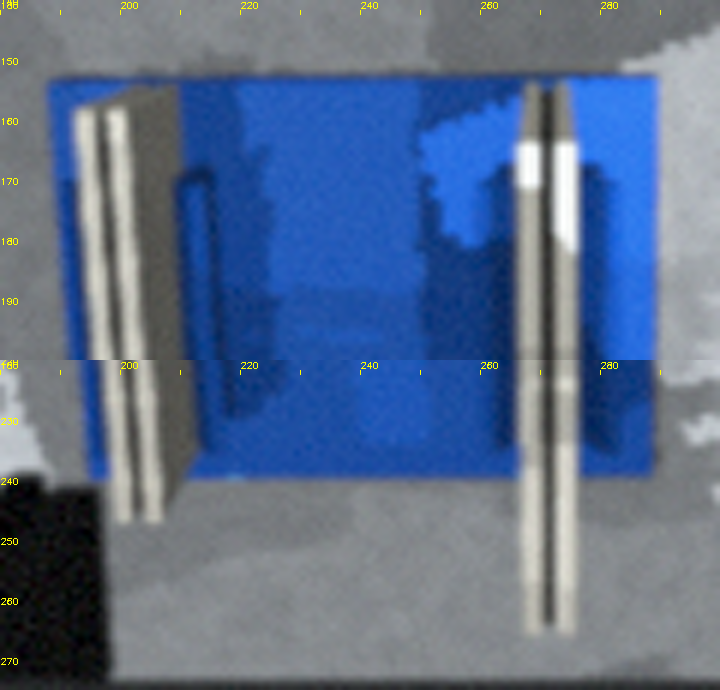

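```bash
cat > w1.py <<'E'
from m import px,m
from h import *
W=np.load("W1.npy",allow_pickle=True).item()
U=[(515,142),(579,142)];L=[(522,275),(578,275)]
uv=np.r_[px(U,180,140,6),px(L,180,220,6)]
for z in(91,93,95):
  p,r=fit([(W,m([-4,45,z],[4,45,z],[-4,-45,z],[4,-45,z]),uv)],[.49,.38,1.6]);print("cass",z,p[:2].round(4),np.degrees(p[2]).round(2),r.round(1).tolist())
uv=np.r_[px([(48,78),(657,75)],180,140,6),px([(653,117),(90,120)],180,220,6)]
p,r=fit([(W,m([-55,50,8],[55,50,8],[55,-50,8],[-55,-50,8]),uv)],[.49,.38,1.6]);print("rack",p[:2].round(4),np.degrees(p[2]).round(2),r.round(1).tolist(),pose(p,[.035,0,0]))
E
python3 w1.py | grep -v both| tail -4
```

```text
cass 91 [0.4912 0.3829] 96.79 [[0.4, 0.3], [-0.4, 0.2], [0.2, -0.3], [-0.2, -0.3]]
cass 93 [0.4907 0.3828] 96.79 [[0.3, -0.1], [-0.3, -0.1], [0.1, 0.2], [-0.1, 0.1]]
cass 95 [0.4901 0.3828] 96.78 [[0.3, -0.5], [-0.3, -0.5], [0.1, 0.6], [-0.1, 0.6]]
rack [0.499  0.3487] 96.88 [[-0.6, 0.0], [0.6, -0.1], [0.3, 0.1], [-0.4, 0.1]] [[0.49483097 0.38349653 0.        ]]
```

```bash
python3 -c "
from go import *
go(.4908,.3828,.052,96.8)"
```

```text
t 1.4 pos [0.4903 0.3833 0.1709] F [ 0.2 -0.1  0.1] open 1.001
linear [ -0.4  -0.6 118.9] rot [ 0.02  0.01 -0.21] rows>= 2.4
```

Emit:
{"fn": "play_rows", "kwargs": {"fingers": [0,0,0,0,0,0,0,255,255,255,255,255,255,255,255], "linear": [[-0.4,-0.6,20],[-0.4,-0.6,50],[-0.4,-0.6,80],[-0.4,-0.6,105],[-0.4,-0.6,119],[-0.4,-0.6,119],[-0.4,-0.6,119],[-0.4,-0.6,119],[-0.4,-0.6,119],[-0.4,-0.6,119],[-0.4,-0.6,119],[-0.4,-0.6,119],[-0.4,-0.6,119],[-0.4,-0.6,119],[-0.4,-0.6,119]], "rot": [[0,0,-0.2],[0,0,-0.2],[0,0,-0.2],[0,0,-0.2],[0,0,-0.2],[0,0,-0.2],[0,0,-0.2],[0,0,-0.2],[0,0,-0.2],[0,0,-0.2],[0,0,-0.2],[0,0,-0.2],[0,0,-0.2],[0,0,-0.2],[0,0,-0.2]]}}

```text
time_s: 2.9
position: [0.4919, 0.3815, 0.0515]
tcp_rot: [[-0.993, -0.116, -0.0], [-0.116, 0.993, -0.0], [0.0, -0.0, -1.0]]
force: [0.4, 0.1, -0.8]
opening: 0.354
```

```bash
python3 - <<'E'
from go import *
go(.4908,.3828,.052,96.8)
im=capture("wrist");crop(im,120,60,320,240,2,"pics/w2.png")
E
```

```text
t 2.9 pos [0.4919 0.3815 0.0515] F [ 0.4  0.1 -0.8] open 0.354
linear [ 1.   1.4 -0.5] rot [-0.   -0.01 -0.13] rows>= 0.0
```

View pics/w2.png

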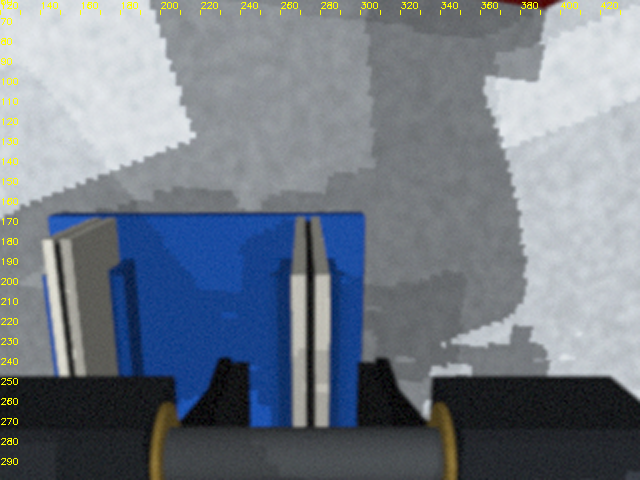

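The fingers straddle the right plate (cassette at crop cols 290–330). It sits about 1.4 mm off-centre towards +y, so I correct that and close.

Emit:
{"fn": "play_rows", "kwargs": {"fingers": [255,255,255,255,255,255,255,255], "linear": [[0.5,1.4,0],[0.5,1.4,0],[0.5,1.4,0],[0.5,1.4,0],[0.5,1.4,0],[0.5,1.4,0],[0.5,1.4,0],[0.5,1.4,0]], "rot": [[0,0,0],[0,0,0],[0,0,0],[0,0,0],[0,0,0],[0,0,0],[0,0,0],[0,0,0]]}}

```text
time_s: 3.75
position: [0.4912, 0.383, 0.0515]
tcp_rot: [[-0.993, -0.116, -0.0], [-0.116, 0.993, 0.0], [0.0, 0.0, -1.0]]
force: [-0.1, 1.0, -0.0]
opening: 0.088
```

Emit:
{"fn": "play_rows", "kwargs": {"fingers": [255,255,255,255,255,255,255,255,255], "linear": [[0,0,0],[0,0,0],[0,0,-5],[0,0,-20],[0,0,-40],[0,0,-70],[0,0,-100],[0,0,-130],[0,0,-130]], "rot": [[0,0,0],[0,0,0],[0,0,0],[0,0,0],[0,0,0],[0,0,0],[0,0,0],[0,0,0],[0,0,0]]}}

```text
time_s: 4.65
position: [0.4943, 0.3844, 0.1874]
tcp_rot: [[-0.993, -0.116, 0.01], [-0.116, 0.993, 0.005], [-0.011, 0.004, -1.0]]
force: [0.3, 0.5, -2.1]
opening: 0.088
```

```bash
python3 - <<'E'
from go import *
go(.56,.06,.19,101.7)
im=capture("wrist");crop(im,120,60,320,240,2,"pics/w3.png")
E
```

```text
t 4.65 pos [0.4943 0.3844 0.1874] F [ 0.3  0.5 -2.1] open 0.088
linear [ -27.6 -329.8   -3.5] rot [ 0.19  0.62 -5.02] rows>= 6.6
```

View pics/w3.png

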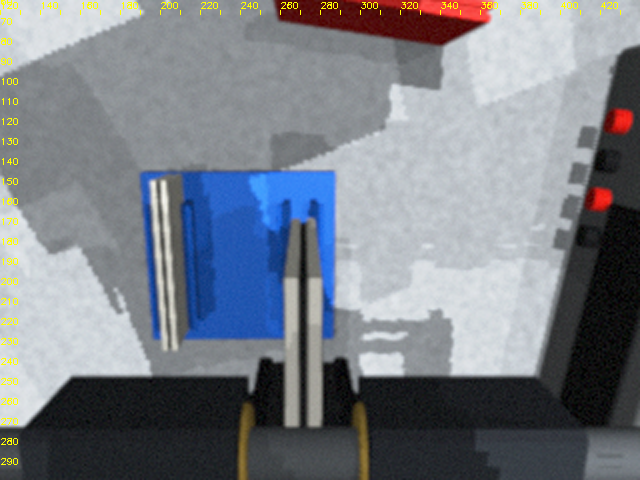

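```bash
python3 - <<'E'
from go import *
go(.573,.048,.19,101.7)
E
```

```text
t 4.7 pos [0.4928 0.3836 0.1848] F [ 0.6  0.3 -2. ] open 0.087
linear [ -40.7 -342.6   -5.7] rot [ 0.11  0.36 -5.03] rows>= 6.9
```

Emit:
{"fn": "play_rows", "kwargs": {"fingers": [255,255,255,255,255,255,255,255,255,255,255,255,255], "linear": [[-2,-15,-5],[-5,-45,-8],[-10,-85,-8],[-15,-125,-8],[-20,-165,-8],[-25,-205,-8],[-30,-245,-8],[-34,-285,-8],[-38,-320,-8],[-40.5,-338,-8],[-40.5,-342.5,-8],[-40.5,-342.5,-8],[-40.5,-342.5,-8]], "rot": [[0,0,0],[0,0,0],[0,0,-1],[0,0,-2],[0,0,-3],[0,0,-4],[0,0,-5],[0,0,-5],[0,0,-5],[0,0,-5],[0,0,-5],[0,0,-5],[0,0,-5]]}}

```text
time_s: 6.0
position: [0.5701, 0.0481, 0.1888]
tcp_rot: [[-0.979, -0.203, -0.002], [-0.203, 0.979, 0.001], [0.002, 0.001, -1.0]]
force: [-0.5, 0.1, -1.3]
opening: 0.088
```

```bash
python3 - <<'E'
from go import *
go(.573,.048,.19,101.7)
W=get_calibration("wrist");np.save("W4.npy",W,allow_pickle=True)
im=capture("wrist");cv2.imwrite("pics/w4raw.png",im[:,:,::-1]);crop(im,60,40,400,220,2,"pics/w4.png")
go(.573,.048,.19,101.7)
E
```

```text
t 6.0 pos [0.5701 0.0481 0.1888] F [-0.5  0.1 -1.3] open 0.088
linear [-2.8 -0.7 -1.2] rot [ 0.07 -0.13 -0.01] rows>= 0.1
t 6.05 pos [0.5703 0.0484 0.189 ] F [-0.4  0.7 -2.3] open 0.092
linear [-2.6 -1.  -1. ] rot [ 0.05 -0.09  0.03] rows>= 0.1
```

View pics/w4.png

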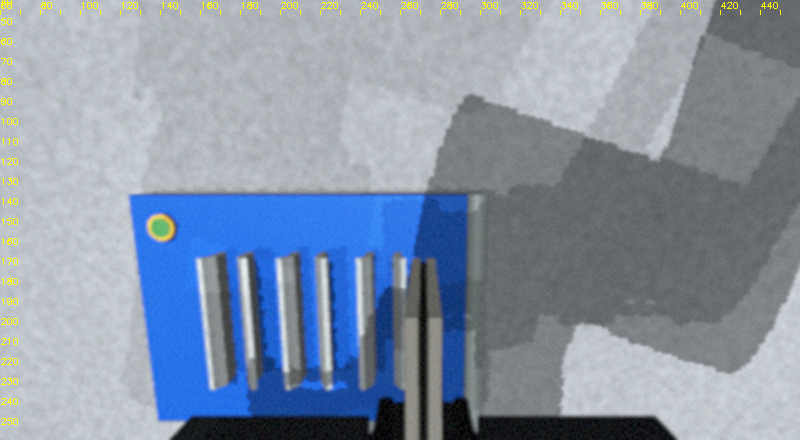

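```bash
python3 - <<'E'
from h import *
im=cv2.imread("pics/w4raw.png")[:,:,::-1]
crop(im,120,125,110,130,5,"pics/w4a.png");crop(im,190,130,120,110,6,"pics/w4b.png")
E
```

```text
(no output)
```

View pics/w4a.png

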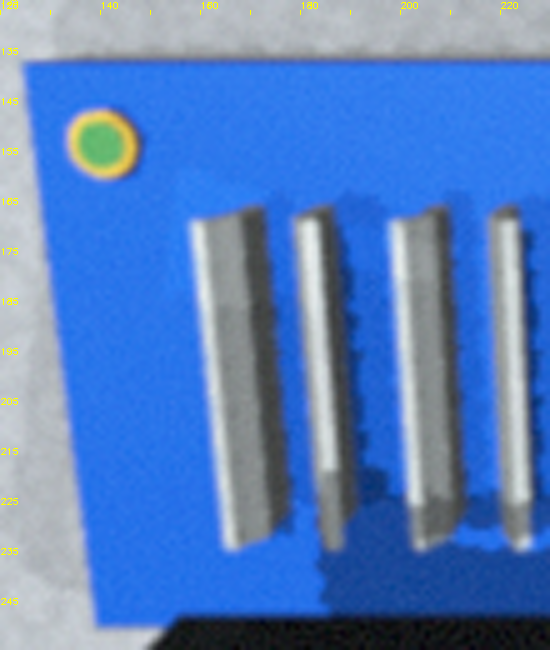

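View pics/w4b.png

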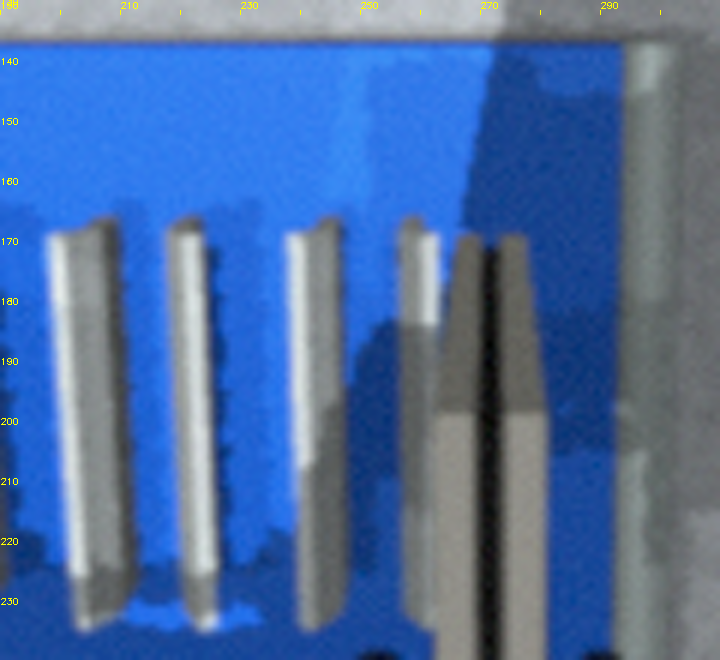

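```bash
cat > w4.py <<'E'
from m import px,m
from h import *
W=np.load("W4.npy",allow_pickle=True).item()
co=np.r_[px([(24,62),(96,626)],120,125,5),px([(624,43)],190,130,6)];Lc=m([-95,65,26],[-95,-65,26],[85,65,26])
ri=px([(125.5,235),(147.5,630),(363.5,235)],190,130,6);Lr=m([0,35,52],[0,-35,52],[40,35,52])
for n,o in(("deck",[(W,Lc,co)]),("ridges",[(W,Lr,ri)]),("all",[(W,Lc,co),(W,Lr,ri)])):
  p,r=fit(o,[.585,0,1.77]);print("cst",n,p[:2].round(4),np.degrees(p[2]).round(2),r.round(1).tolist())
uv=px([(437,412),(547,412)],190,130,6)
s=np.array([.5702,.0483,.189]);a=np.radians(101.7);ty=np.array([np.cos(a),np.sin(a),0]);tx=np.cross(ty,[0,0,-1])
for z in(.228,.230):
  for u in uv: d=ray(W,u,z)-s;print("cst",z,"tool x,y mm",(d@tx*1000).round(1),(d@ty*1000).round(1))
E
python3 w4.py|grep cst
```

```text
cst deck [ 0.5855 -0.0109] 101.64 [[-0.6, -0.3], [-0.1, 0.6], [0.7, -0.0]]
cst ridges [ 0.5857 -0.0109] 101.79 [[-0.2, 0.1], [-0.0, -0.1], [0.2, -0.0]]
cst all [ 0.5856 -0.0109] 101.64 [[-0.6, -0.2], [-0.2, 0.7], [0.6, 0.0], [-0.0, -0.0], [-0.1, -0.2], [0.3, -0.0]]
cst 0.228 tool x,y mm 45.0 -4.0
cst 0.228 tool x,y mm 45.0 3.7
cst 0.23 tool x,y mm 45.5 -4.0
cst 0.23 tool x,y mm 45.5 3.7
```

```bash
python3 - <<'E'
from go import *
go(.5856,-.0109,.14,101.7)
E
```

```text
t 6.05 pos [0.5703 0.0484 0.189 ] F [-0.4  0.7 -2.3] open 0.092
linear [ -3.  -61.2  49. ] rot [ 0.05 -0.09  0.03] rows>= 1.6
```

Emit:
{"fn": "play_rows", "kwargs": {"fingers": [255,255,255,255,255,255,255,255,255], "linear": [[-1,-15,5],[-2,-35,15],[-3,-50,30],[-3,-58,42],[-3,-61.2,48],[-3,-61.2,49],[-3,-61.2,49],[-3,-61.2,49],[-3,-61.2,49]], "rot": [[0,0,0],[0,0,0],[0,0,0],[0,0,0],[0,0,0],[0,0,0],[0,0,0],[0,0,0],[0,0,0]]}}

```text
time_s: 6.95
position: [0.5869, -0.0114, 0.1412]
tcp_rot: [[-0.979, -0.203, 0.001], [-0.203, 0.979, -0.0], [-0.001, -0.0, -1.0]]
force: [0.7, 0.7, -1.4]
opening: 0.092
```

```bash
python3 - <<'E'
from go import *
go(.5856,-.0109,.0695,101.7)
W=get_calibration("wrist");np.save("W5.npy",W,allow_pickle=True)
im=capture("wrist");cv2.imwrite("pics/w5raw.png",im[:,:,::-1]);crop(im,180,110,160,140,5,"pics/w5.png")
go(.5856,-.0109,.0695,101.7)
E
```

```text
t 6.95 pos [ 0.5869 -0.0114  0.1412] F [ 0.7  0.7 -1.4] open 0.092
linear [ 1.2  0.8 71.7] rot [-0.02  0.06  0.01] rows>= 1.4
t 7.0 pos [ 0.5869 -0.0115  0.1411] F [ 0.5 -0.8 -2.6] open 0.087
linear [ 1.2  0.9 71.6] rot [-0.02  0.06  0.01] rows>= 1.4
```

View pics/w5.png

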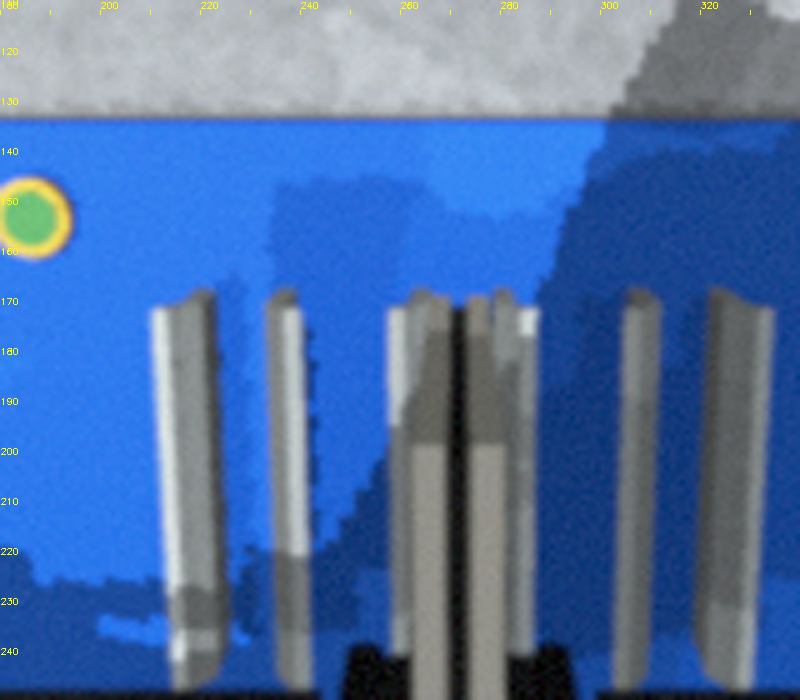

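The view agrees with the numbers: the slot centre (crop col 463) is about 0.9 mm to +y of the cassette centre (459). I correct that and descend.

Emit:
{"fn": "play_rows", "kwargs": {"fingers": [255,255,255,255,255,255,255,255,255,255], "linear": [[1.2,0.9,0],[1.2,0.9,0],[1.2,0.9,8],[1.2,0.9,18],[1.2,0.9,28],[1.2,0.9,38],[1.2,0.9,48],[1.2,0.9,56],[1.2,0.9,60],[1.2,0.9,60]], "rot": [[0,0,0],[0,0,0],[0,0,0],[0,0,0],[0,0,0],[0,0,0],[0,0,0],[0,0,0],[0,0,0],[0,0,0]]}}

```text
time_s: 8.0
position: [0.5848, -0.0112, 0.0797]
tcp_rot: [[-0.979, -0.202, -0.001], [-0.202, 0.979, 0.0], [0.001, 0.001, -1.0]]
force: [-0.2, 0.7, -1.9]
opening: 0.091
```

```bash
python3 - <<'E'
from go import *
go(.5856,-.0109,.0695,101.7)
E
```

```text
t 8.0 pos [ 0.5848 -0.0112  0.0797] F [-0.2  0.7 -1.9] open 0.091
linear [-0.8  0.1 10.2] rot [ 0.03 -0.08 -0.03] rows>= 0.2
```

Bottom is about 10 mm above the floor and inside the slot with no contact force. I continue slowly.

Emit:
{"fn": "play_rows", "kwargs": {"fingers": [255,255,255,255,255,255,255], "linear": [[-0.8,0.1,3],[-0.8,0.1,6],[-0.8,0.1,8],[-0.8,0.1,9],[-0.8,0.1,10],[-0.8,0.1,10.5],[-0.8,0.1,10.5]], "rot": [[0,0,0],[0,0,0],[0,0,0],[0,0,0],[0,0,0],[0,0,0],[0,0,0]]}}

```text
time_s: 8.7
position: [0.586, -0.011, 0.07]
tcp_rot: [[-0.979, -0.202, -0.0], [-0.202, 0.979, 0.0], [0.0, 0.0, -1.0]]
force: [-0.8, -0.4, -2.2]
opening: 0.09
```

```bash
python3 - <<'E'
from go import *
go(.5856,-.0109,.0695,101.7)
im=capture("wrist");cv2.imwrite("pics/w6raw.png",im[:,:,::-1]);crop(im,180,110,160,140,5,"pics/w6.png")
E
```

```text
t 8.7 pos [ 0.586 -0.011  0.07 ] F [-0.8 -0.4 -2.2] open 0.09
linear [0.4 0.2 0.5] rot [ 0.   -0.   -0.03] rows>= 0.0
```

View pics/w6.png

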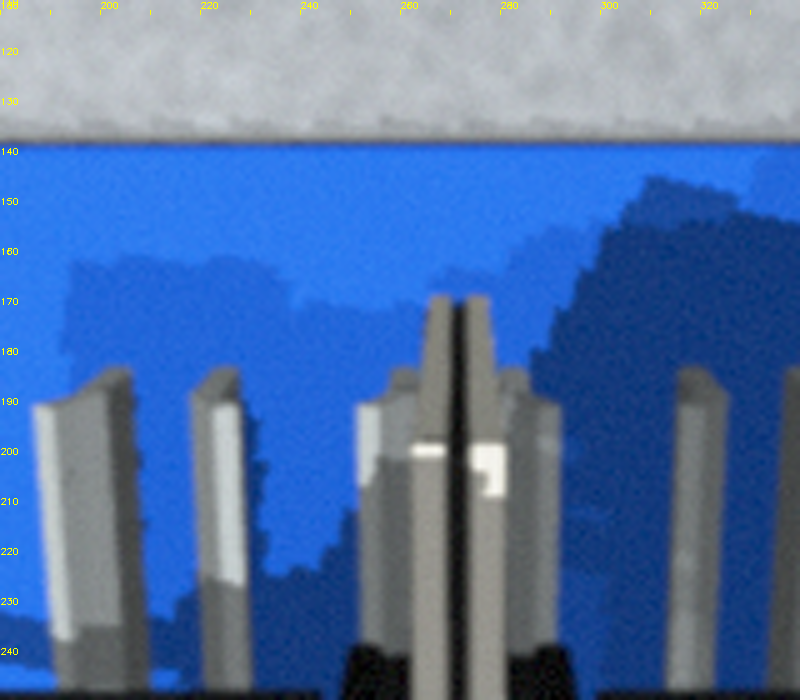

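Emit:
{"fn": "play_rows", "kwargs": {"fingers": [255,255,255], "linear": [[0.3,0.2,0.5],[0.3,0.2,1],[0.3,0.2,1]], "rot": [[0,0,0],[0,0,0],[0,0,0]]}}

```text
time_s: 9.05
position: [0.5857, -0.0109, 0.0695]
tcp_rot: [[-0.979, -0.202, 0.0], [-0.202, 0.979, -0.0], [-0.0, -0.0, -1.0]]
force: [-0.6, -0.2, 2.0]
opening: 0.095
```

Contact with the floor shows in the force (z from -2 to +2 N). I release, then look before lifting.

Emit:
{"fn": "play_rows", "kwargs": {"fingers": [200,170,128,100,60,0,0,0,0], "linear": [[0,0,0],[0,0,0],[0,0,0],[0,0,0],[0,0,0],[0,0,0],[0,0,0],[0,0,0],[0,0,0]], "rot": [[0,0,0],[0,0,0],[0,0,0],[0,0,0],[0,0,0],[0,0,0],[0,0,0],[0,0,0],[0,0,0]]}}

```text
time_s: 9.95
position: [0.5857, -0.0109, 0.0691]
tcp_rot: [[-0.979, -0.202, 0.0], [-0.202, 0.979, -0.0], [-0.0, -0.0, -1.0]]
force: [-0.5, 0.2, -0.3]
opening: 0.828
```

Emit:
{"fn": "play_rows", "kwargs": {"fingers": [0,0,0,0,0,0,0,0], "linear": [[0,0,-5],[0,0,-20],[0,0,-45],[0,0,-75],[0,0,-105],[0,0,-125],[0,0,-130],[0,0,-130]], "rot": [[0,0,0],[0,0,0],[0,0,0],[0,0,0],[0,0,0],[0,0,0],[0,0,0],[0,0,0]]}}

```text
time_s: 10.75
position: [0.586, -0.0109, 0.1999]
tcp_rot: [[-0.979, -0.202, 0.002], [-0.202, 0.979, -0.0], [-0.002, -0.001, -1.0]]
force: [0.3, 0.5, -0.4]
opening: 0.999
```

```bash
python3 - <<'E'
from go import *
go(.5856,-.0109,.2,101.7)
W=get_calibration("wrist");np.save("W7.npy",W,allow_pickle=True)
im=capture("wrist");cv2.imwrite("pics/w7raw.png",im[:,:,::-1]);crop(im,180,110,160,140,5,"pics/w7.png")
go(.515,-.35,.2,-3.3)
E
```

```text
t 10.75 pos [ 0.586  -0.0109  0.1999] F [ 0.3  0.5 -0.4] open 0.999
linear [ 0.4  0.1 -0.1] rot [-0.04  0.1  -0.03] rows>= 0.0
t 10.8 pos [ 0.5852 -0.0108  0.1987] F [-0.1 -0.3  0.1] open 0.999
linear [ 137.4 -318.    -1.3] rot [-2.0000e-02 -4.0000e-02  1.0497e+02] rows>= 12.2
```

View pics/w7.png

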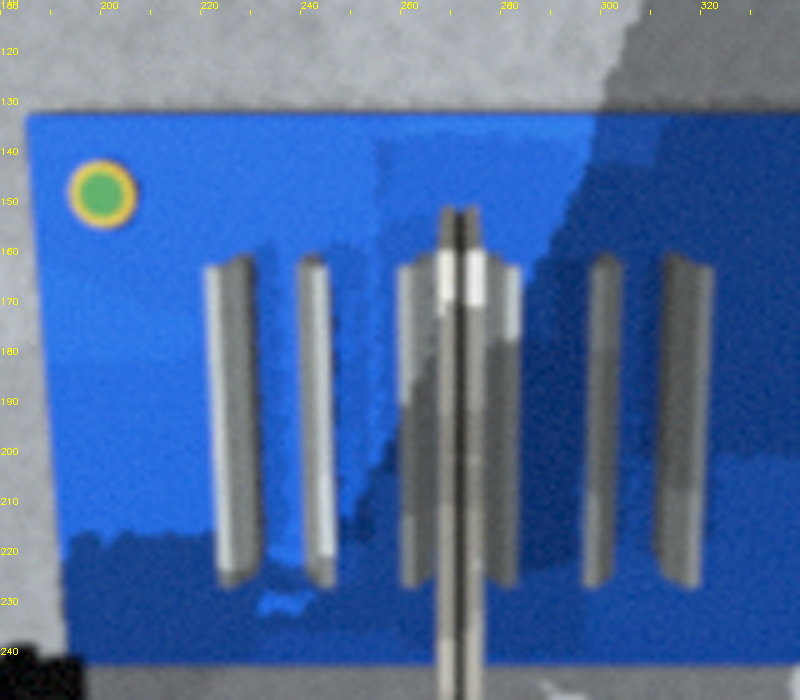

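```bash
python3 - <<'E' | grep -v both
from m import px,m
from go import *
T=get_calibration("top")
for z in (0,.1,.2):print("box",ray(T,np.array([741,338])*.7,z).round(3),ray(T,np.array([733,180])*.7,z).round(3))
W=np.load("W7.npy",allow_pickle=True).item();p=np.array([.5856,-.0109]);a=np.radians(101.7)
for u in px([(437,250),(485,250)],180,110,5):
  d=ray(W,u,.111)[:2]-p;print("cass top +y end local mm",(d@[np.cos(a),np.sin(a)]*1000).round(1),(d@[-np.sin(a),np.cos(a)]*1000).round(1))
go(.505,-.398,.16,-3.3)
E
```

```text
[[-0.0, -0.1], [0.5, -0.1], [-0.9, 0.4], [0.1, 0.3], [0.1, -0.4], [0.1, 0.4], [-0.2, 0.4], [-0.5, -0.1]]
caster top [ 0.5858 -0.0111] 101.27 rms px 0.32
caster scene [ 0.5852 -0.0108] 102.19 rms px 0.15
[[-0.2, -0.5], [-0.2, 0.3], [0.0, 0.2], [0.1, 0.2], [-0.1, -0.0], [-0.3, -0.2]]
rack top [0.5011 0.3477] 96.47 rms px 0.25
rack scene [0.501  0.3483] 96.74 rms px 0.13
[[-0.8, 0.2], [-1.1, -0.1], [-0.2, -0.2], [-0.5, -0.6], [-0.0, -0.4], [-0.6, 0.5], [-1.0, -0.1], [-0.4, -1.2]]
cass top [0.4905 0.3805] 95.32 rms px 0.21
cass scene [0.4912 0.3831] 96.99 rms px 0.45
[[0.1, -0.1], [-0.3, 0.8], [0.1, 0.5], [-0.1, 0.1], [0.2, 0.1], [-0.4, 0.7], [-0.2, 0.4], [-0.1, 0.1]]
short top [0.5003 0.3126] 96.83 rms px 0.27
short scene [0.4986 0.3127] 97.15 rms px 0.23
[[-0.3, -0.3], [0.2, -0.0], [0.2, -0.3], [0.3, 0.6], [-0.1, -0.6], [0.5, 0.7], [-0.0, -0.1], [-0.9, 0.3], [1.0, 0.0]]
wedge top [ 0.5082 -0.3477] 86.86 rms px 0.29
wedge scene [ 0.5081 -0.3483] 86.4 rms px 0.53
box [ 0.523 -0.556  0.   ] [ 0.802 -0.561  0.   ]
box [ 0.512 -0.501  0.1  ] [ 0.766 -0.505  0.1  ]
box [ 0.502 -0.445  0.2  ] [ 0.73 -0.45  0.2 ]
cass top +y end local mm -3.9 45.7
cass top +y end local mm 4.1 45.7
t 10.8 pos [ 0.5852 -0.0108  0.1987] F [-0.1 -0.3  0.1] open 0.999
linear [ 156.8 -363.    38.7] rot [-2.0000e-02 -4.0000e-02  1.0497e+02] rows>= 12.2
```

The cassette stands in the middle slot, upright, within 0.7 mm of centre. Now the wedge hover.

Emit:
{"fn": "play_rows", "kwargs": {"fingers": [0,0,0,0,0,0,0,0,0,0,0,0,0,0,0,0,0], "linear": [[4,-10,0],[15,-35,0],[28,-65,0],[41,-95,0],[54,-125,0],[67,-155,0],[80,-185,0],[93,-215,0],[106,-245,5],[119,-275,12],[132,-305,20],[144,-333,28],[153,-354,35],[156.8,-363,38.7],[156.8,-363,38.7],[156.8,-363,38.7],[156.8,-363,38.7]], "rot": [[0,0,4],[0,0,12],[0,0,20],[0,0,28],[0,0,36],[0,0,44],[0,0,52],[0,0,60],[0,0,68],[0,0,76],[0,0,84],[0,0,92],[0,0,100],[0,0,105],[0,0,105],[0,0,105],[0,0,105]]}}

```text
time_s: 12.5
position: [0.5055, -0.3969, 0.1598]
tcp_rot: [[0.056, 0.998, -0.001], [0.998, -0.056, 0.001], [0.001, -0.001, -1.0]]
force: [0.2, 1.0, 0.0]
opening: 1.0
```

```bash
sed -i 's/^show(/if __name__=="__main__": show(/' m.py; python3 - <<'E'
from go import *
go(.505,-.398,.16,-3.3)
W=get_calibration("wrist");np.save("W8.npy",W,allow_pickle=True)
im=capture("wrist");cv2.imwrite("pics/w8raw.png",im[:,:,::-1]);crop(im,200,120,150,150,5,"pics/w8.png")
go(.505,-.398,.16,-3.3)
E
```

```text
t 12.5 pos [ 0.5055 -0.3969  0.1598] F [0.2 1.  0. ] open 1.0
linear [-1.1 -0.4 -0.2] rot [-0.06 -0.08  0.09] rows>= 0.0
t 12.55 pos [ 0.5057 -0.3969  0.1601] F [ 0.3 -0.2  0.1] open 1.003
linear [-1.1 -0.6  0.1] rot [-0.03 -0.04  0.09] rows>= 0.0
```

View pics/w8.png

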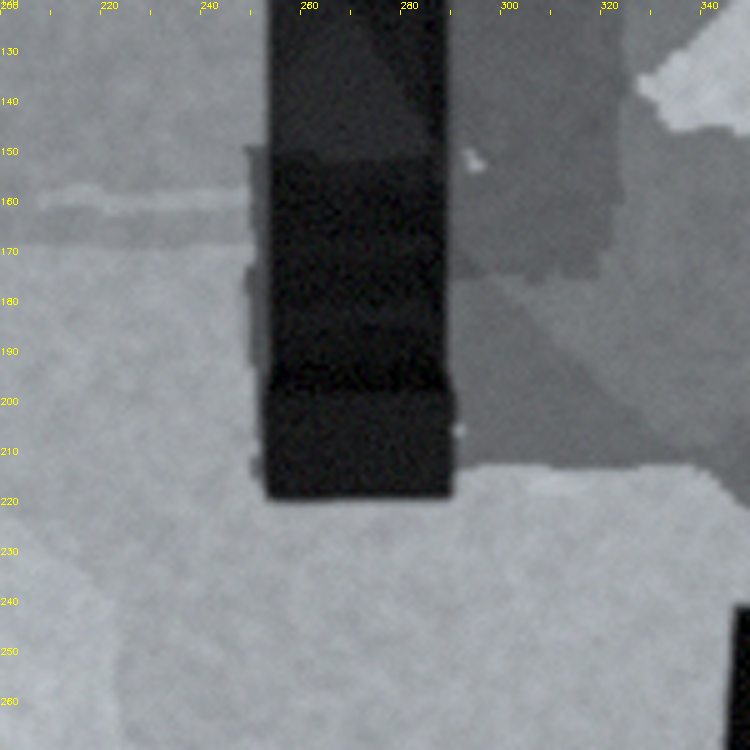

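```bash
python3 - <<'E'
from h import *
im=cv2.imread("pics/w8raw.png")[:,:,::-1];crop(im,230,60,90,110,5,"pics/w8b.png")
E
```

```text
(no output)
```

View pics/w8b.png

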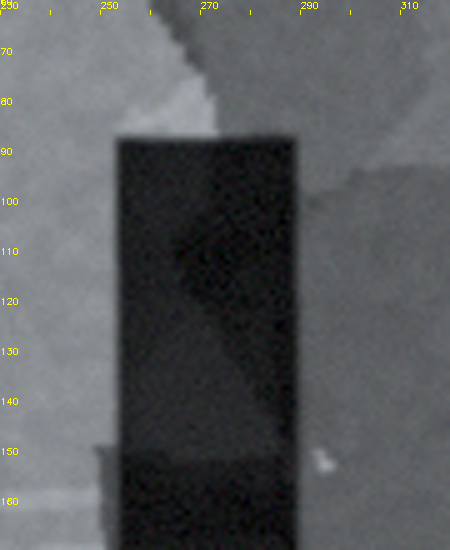

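```bash
python3 - <<'E'
from m import px,m
from go import *
W=np.load("W8.npy",allow_pickle=True).item()
uv=np.r_[px([(118,138),(297,137)],230,60,5),px([(264,498),(454,498)],200,120,5)]
p,r=fit([(W,m([61,18,6],[61,-18,6],[-61,18,55],[-61,-18,55]),uv)],[.508,-.348,1.51]);print(p[:2].round(4),np.degrees(p[2]).round(2),r.round(1).tolist())
b=pose(p,[-.05,0,0])[0];print(b.round(4))
go(b[0],b[1],.026,np.degrees(p[2])-90)
E
```

```text
[ 0.508  -0.3481] 86.9 [[-0.4, -0.8], [0.4, -0.7], [-0.2, 0.8], [0.2, 0.7]]
[ 0.5053 -0.398   0.    ]
t 12.55 pos [ 0.5057 -0.3969  0.1601] F [ 0.3 -0.2  0.1] open 1.003
linear [ -1.2  -0.2 134.1] rot [-0.03 -0.04 -0.11] rows>= 2.7
```

Emit:
{"fn": "play_rows", "kwargs": {"fingers": [0,0,0,0,0,0,0,0,0,0], "linear": [[-1.2,-0.2,15],[-1.2,-0.2,40],[-1.2,-0.2,70],[-1.2,-0.2,95],[-1.2,-0.2,115],[-1.2,-0.2,130],[-1.2,-0.2,138],[-1.2,-0.2,140],[-1.2,-0.2,140],[-1.2,-0.2,140]], "rot": [[0,0,-0.1],[0,0,-0.1],[0,0,-0.1],[0,0,-0.1],[0,0,-0.1],[0,0,-0.1],[0,0,-0.1],[0,0,-0.1],[0,0,-0.1],[0,0,-0.1]]}}

```text
time_s: 13.55
position: [0.5059, -0.3999, 0.0214]
tcp_rot: [[0.056, 0.998, 0.001], [0.998, -0.056, -0.002], [-0.001, 0.001, -1.0]]
force: [-0.9, 0.3, 0.0]
opening: 1.002
```

```bash
python3 - <<'E'
from go import *
go(.5053,-.398,.02,-3.1)
im=capture("wrist");cv2.imwrite("pics/w9raw.png",im[:,:,::-1]);crop(im,120,60,320,240,2,"pics/w9.png")
E
```

```text
t 13.55 pos [ 0.5059 -0.3999  0.0214] F [-0.9  0.3  0. ] open 1.002
linear [ 1.8 -0.7  1.4] rot [ 0.08  0.08 -0.12] rows>= 0.0
```

View pics/w9.png

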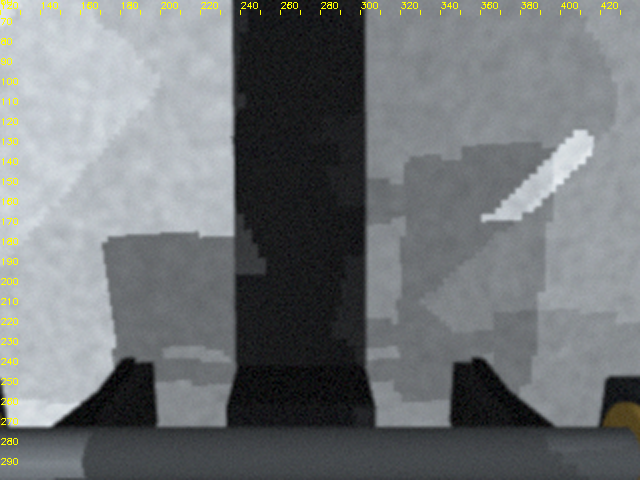

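The block is centred between the fingers, so I correct slightly and close.

Emit:
{"fn": "play_rows", "kwargs": {"fingers": [0,255,255,255,255,255,255,255,255,255,255,255], "linear": [[1.8,-0.6,0.5],[1.8,-0.6,0.5],[1.8,-0.6,0.5],[1.8,-0.6,0.5],[1.8,-0.6,0.5],[1.8,-0.6,0.5],[1.8,-0.6,0.5],[1.8,-0.6,0.5],[1.8,-0.6,0.5],[1.8,-0.6,0.5],[1.8,-0.6,0.5],[1.8,-0.6,0.5]], "rot": [[0,0,-0.1],[0,0,-0.1],[0,0,-0.1],[0,0,-0.1],[0,0,-0.1],[0,0,-0.1],[0,0,-0.1],[0,0,-0.1],[0,0,-0.1],[0,0,-0.1],[0,0,-0.1],[0,0,-0.1]]}}

```text
time_s: 14.8
position: [0.5048, -0.3975, 0.0198]
tcp_rot: [[0.055, 0.999, 0.0], [0.999, -0.055, -0.0], [-0.0, 0.0, -1.0]]
force: [1.0, -0.3, -0.6]
opening: 0.412
```

```bash
python3 - <<'E'
from go import *
c=np.array([.5856,-.0109]);a=np.radians(101.7);u=np.array([np.cos(a),np.sin(a)]);fr=c-.095*u
for d in (-.05,0,.04,.064):
  t=fr+u*(d-.111);print("nose past",d,"block",t.round(4))
s=bot.read_state();z=s["position"][2];t=fr+u*(-.05-.111);go(t[0],t[1],z,11.7);t=fr+u*(.04-.111);go(t[0],t[1],z,11.7)
E
```

```text
nose past -0.05 block [ 0.6375 -0.2616]
nose past 0 block [ 0.6274 -0.2126]
nose past 0.04 block [ 0.6193 -0.1735]
nose past 0.064 block [ 0.6144 -0.1499]
t 14.8 pos [ 0.5048 -0.3975  0.0198] F [ 1.  -0.3 -0.6] open 0.412
linear [143.  125.1  -0. ] rot [ 1.000e-02  1.000e-02 -1.483e+01] rows>= 3.8
t 14.8 pos [ 0.5048 -0.3975  0.0198] F [ 1.  -0.3 -0.6] open 0.412
linear [230. 102.  -0.] rot [ 1.000e-02  1.000e-02 -1.483e+01] rows>= 5.0
```

Emit:
{"fn": "play_rows", "kwargs": {"fingers": [255,255,255,255,255,255,255,255,255,255,255,255,255], "linear": [[5,5,0],[18,16,0],[35,31,0],[52,46,0],[70,61,0],[88,77,0],[106,93,0],[122,107,0],[135,118,0],[141,124,0],[143,125,0],[143,125,0],[143,125,0]], "rot": [[0,0,0],[0,0,-2],[0,0,-4],[0,0,-6],[0,0,-8],[0,0,-10],[0,0,-12],[0,0,-13.5],[0,0,-14.8],[0,0,-14.8],[0,0,-14.8],[0,0,-14.8],[0,0,-14.8]]}}

```text
time_s: 16.1
position: [0.637, -0.2618, 0.0198]
tcp_rot: [[-0.201, 0.98, -0.0], [0.98, 0.201, 0.0], [0.0, -0.0, -1.0]]
force: [0.8, 1.6, -0.4]
opening: 0.408
```

```bash
cat > nxt.py <<'E'
from go import *
import sys
c=np.array([.5856,-.0109]);a=np.radians(101.7);u=np.array([np.cos(a),np.sin(a)]);n=np.array([-u[1],u[0]]);fr=c-.095*u
s=bot.read_state();e=s["position"][:2]-fr;print("nose past mm",((e@u+.111)*1000).round(1),"lateral",(e@n*1000).round(1))
t=fr+u*(float(sys.argv[1])/1000-.111);go(t[0],t[1],.0198,11.7)
E
python3 nxt.py 40; python3 - <<'E'
from go import *
W=get_calibration("wrist");np.save("W10.npy",W,allow_pickle=True)
im=capture("wrist");cv2.imwrite("pics/w10raw.png",im[:,:,::-1]);crop(im,120,0,320,280,2,"pics/w10.png")
t=capture("top");crop(t,240,130,200,150,4,"pics/t10.png")
E
```

```text
nose past mm -50.1 lateral 0.5
t 16.1 pos [ 0.637  -0.2618  0.0198] F [ 0.8  1.6 -0.4] open 0.408
linear [90.1  0.4  0. ] rot [-0.   -0.03 -0.09] rows>= 1.8
```

View pics/w10.png

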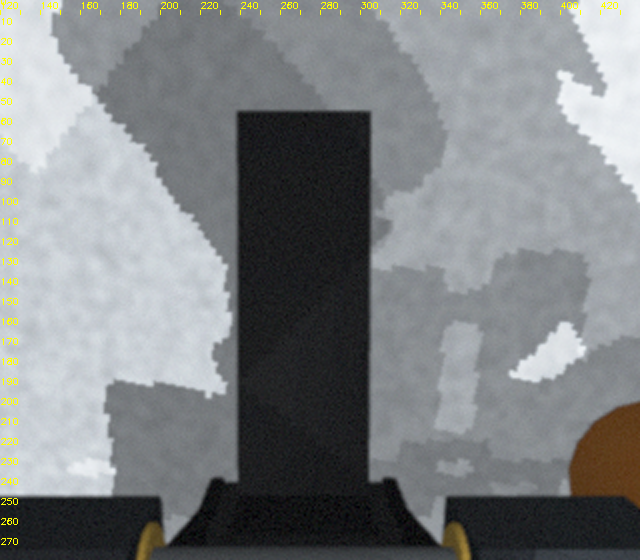

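View pics/t10.png

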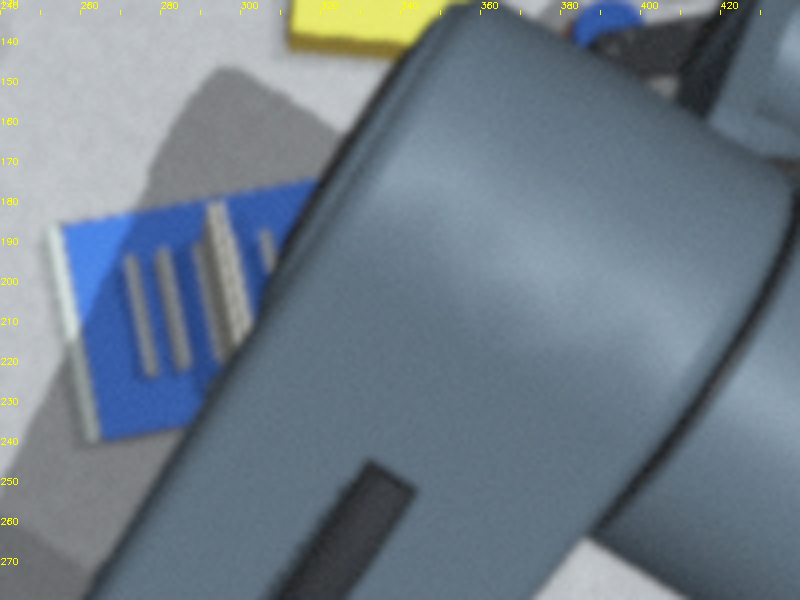

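```bash
python3 - <<'E'
from m import px
from h import *
W=np.load("W10.npy",allow_pickle=True).item()
c=np.array([.5856,-.0109]);a=np.radians(101.7);u=np.array([np.cos(a),np.sin(a)]);n=np.array([-u[1],u[0]]);fr=c-.095*u
for q in px([(237,111),(370,111)],120,0,2):
  e=ray(W,q,.006)[:2]-fr;print((e@u*1000).round(1),(e@n*1000).round(1))
E
```

```text
-51.1 18.0
-51.2 -17.4
```

Emit:
{"fn": "play_rows", "kwargs": {"fingers": [255,255,255,255,255,255,255,255], "linear": [[4,0.4,0],[16,0.4,0],[34,0.4,0],[52,0.4,0],[70,0.4,0],[84,0.4,0],[90,0.4,0],[90,0.4,0]], "rot": [[0,0,0],[0,0,0],[0,0,0],[0,0,0],[0,0,0],[0,0,0],[0,0,0],[0,0,0]]}}

```text
time_s: 17.0
position: [0.6191, -0.1714, 0.0198]
tcp_rot: [[-0.204, 0.979, -0.001], [0.979, 0.204, 0.001], [0.001, -0.001, -1.0]]
force: [-0.1, 1.0, -0.8]
opening: 0.409
```

```bash
python3 nxt.py 64; python3 - <<'E'
from go import *
W=get_calibration("wrist");np.save("W11.npy",W,allow_pickle=True)
im=capture("wrist");cv2.imwrite("pics/w11raw.png",im[:,:,::-1]);crop(im,120,0,320,280,2,"pics/w11.png")
t=capture("scene");cv2.imwrite("pics/s11raw.png",t[:,:,::-1]);crop(t,150,150,180,140,4,"pics/s11.png")
E
```

```text
nose past mm 42.0 lateral -0.2
t 17.0 pos [ 0.6191 -0.1714  0.0198] F [-0.1  1.  -0.8] open 0.409
linear [22.  -0.2  0. ] rot [-0.06 -0.06  0.07] rows>= 0.4
```

View pics/w11.png

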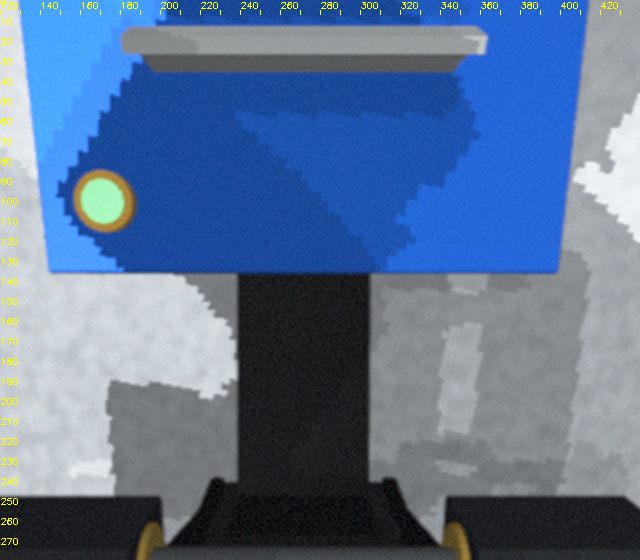

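View pics/s11.png

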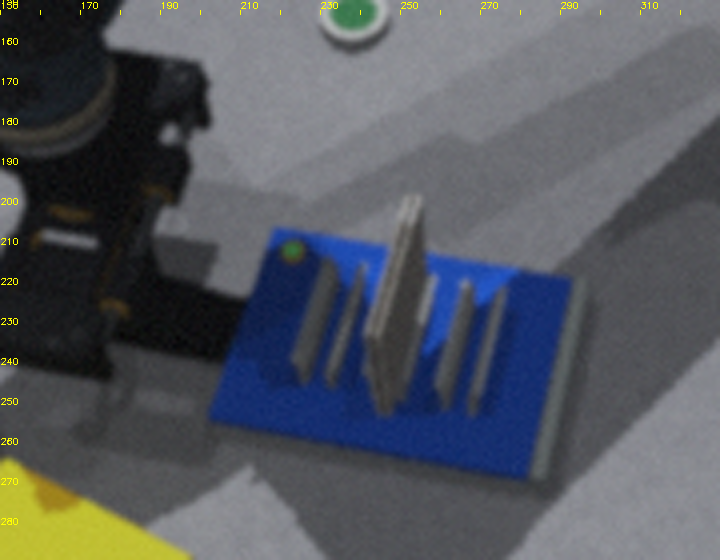

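```bash
cat > edge.py <<'E'
from m import px
from h import *
def edge(W,qs,dz):
  c=np.array([.5856,-.0109]);a=np.radians(101.7);u=np.array([np.cos(a),np.sin(a)]);n=np.array([-u[1],u[0]]);fr=c-.095*u
  for q in qs:
    e=ray(W,q,.026+dz)[:2]-fr;print("edge",(e@u*1000).round(1),(e@n*1000).round(1))
if __name__=="__main__":
  edge(np.load("W11.npy",allow_pickle=True).item(),px([(50,272),(558,272)],120,0,2),0)
  print(bot.read_state()["position"],bot.read_state()["force"])
E
python3 edge.py
```

```text
edge 0.0 64.0
edge 0.1 -64.6
[ 0.61963848 -0.17306995  0.01982983] [-0.0640438   0.40393986  0.06100814]
```

```bash
python3 nxt.py 57
```

```text
nose past mm 40.3 lateral -0.4
t 17.1 pos [ 0.6196 -0.1731  0.0198] F [-0.1  0.4  0.1] open 0.417
linear [16.7 -0.4  0. ] rot [-0.   -0.01 -0.01] rows>= 0.3
```

Emit:
{"fn": "play_rows", "kwargs": {"fingers": [255,255,255,255,255,255,255,255], "linear": [[2,-0.4,0],[5,-0.4,0],[9,-0.4,0],[13,-0.4,0],[16,-0.4,0],[16.7,-0.4,0],[16.7,-0.4,0],[16.7,-0.4,0]], "rot": [[0,0,0],[0,0,0],[0,0,0],[0,0,0],[0,0,0],[0,0,0],[0,0,0],[0,0,0]]}}

```text
time_s: 17.9
position: [0.6173, -0.1593, 0.0203]
tcp_rot: [[-0.203, 0.979, 0.004], [0.979, 0.203, -0.004], [-0.005, 0.003, -1.0]]
force: [1.6, -5.2, -0.9]
opening: 0.411
```

```bash
python3 nxt.py 65; python3 - <<'E'
from go import *
W=get_calibration("wrist");np.save("W12.npy",W,allow_pickle=True)
im=capture("wrist");cv2.imwrite("pics/w12raw.png",im[:,:,::-1])
crop(im,120,0,320,280,2,"pics/w12.png")
E
```

```text
nose past mm 54.2 lateral -0.9
t 17.9 pos [ 0.6173 -0.1593  0.0203] F [ 1.6 -5.2 -0.9] open 0.411
linear [10.8 -0.9  0.5] rot [0.15 0.26 0.01] rows>= 0.2
```

View pics/w12.png

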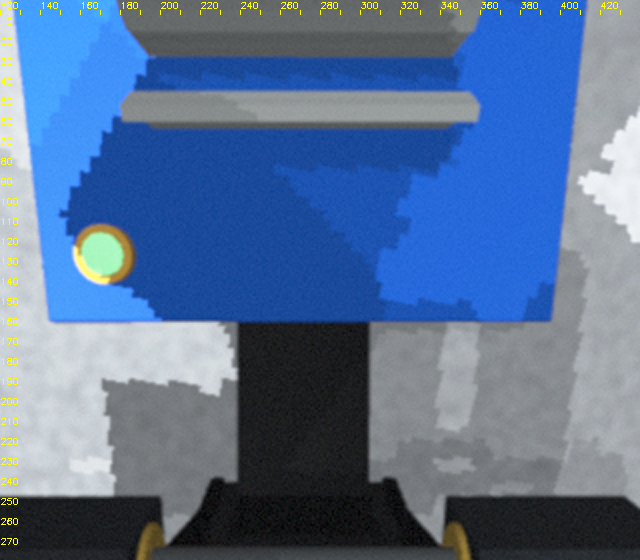

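Contact felt (about 5 N against the push). I push on slowly.

Emit:
{"fn": "play_rows", "kwargs": {"fingers": [255,255,255,255,255,255,255,255,255], "linear": [[2,-0.5,0],[4,-0.5,0],[6,-0.5,0],[8,-0.5,0],[9.5,-0.5,0],[10.3,-0.5,0],[10.3,-0.5,0],[10.3,-0.5,0],[10.3,-0.5,0]], "rot": [[0,0,0],[0,0,0],[0,0,0],[0,0,0],[0,0,0],[0,0,0],[0,0,0],[0,0,0],[0,0,0]]}}

```text
time_s: 18.85
position: [0.615, -0.1493, 0.0203]
tcp_rot: [[-0.203, 0.979, 0.004], [0.979, 0.203, -0.004], [-0.005, 0.003, -1.0]]
force: [2.2, -5.7, -2.1]
opening: 0.408
```

```bash
python3 nxt.py 65; python3 - <<'E'
from go import *
W=get_calibration("wrist");np.save("W13.npy",W,allow_pickle=True)
im=capture("wrist");cv2.imwrite("pics/w13raw.png",im[:,:,::-1])
crop(im,130,140,60,60,8,"pics/w13a.png");crop(im,365,140,60,60,8,"pics/w13b.png")
im=cv2.imread("pics/w12raw.png")[:,:,::-1]
crop(im,130,130,60,60,6,"pics/w12a.png");crop(im,365,130,60,60,6,"pics/w12b.png")
cv2.imwrite("pics/w13ab.png",np.hstack([cv2.imread("pics/w13a.png")[:,:400],cv2.imread("pics/w13b.png")[:,:400]]))
t=capture("scene");cv2.imwrite("pics/s13raw.png",t[:,:,::-1]);crop(t,150,150,180,140,4,"pics/s13.png")
E
```

```text
nose past mm 64.5 lateral -0.7
t 18.85 pos [ 0.615  -0.1493  0.0203] F [ 2.2 -5.7 -2.1] open 0.408
linear [ 0.5 -0.7  0.5] rot [ 0.19  0.26 -0.01] rows>= 0.0
```

View pics/w13ab.png

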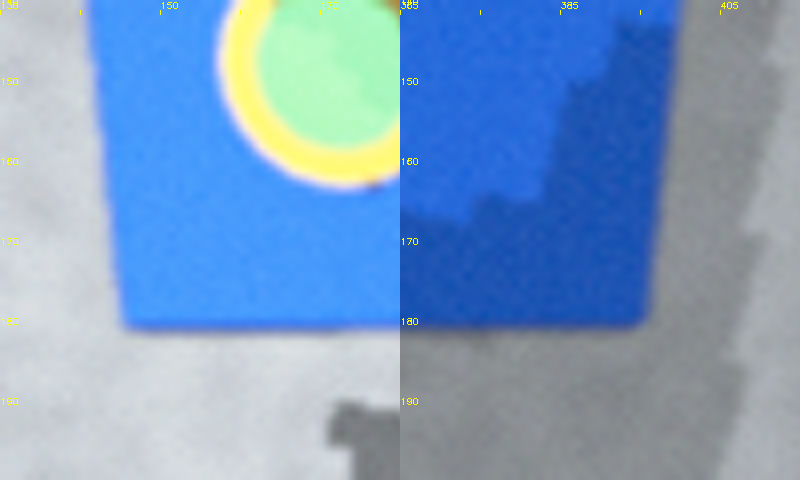

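View pics/s13.png

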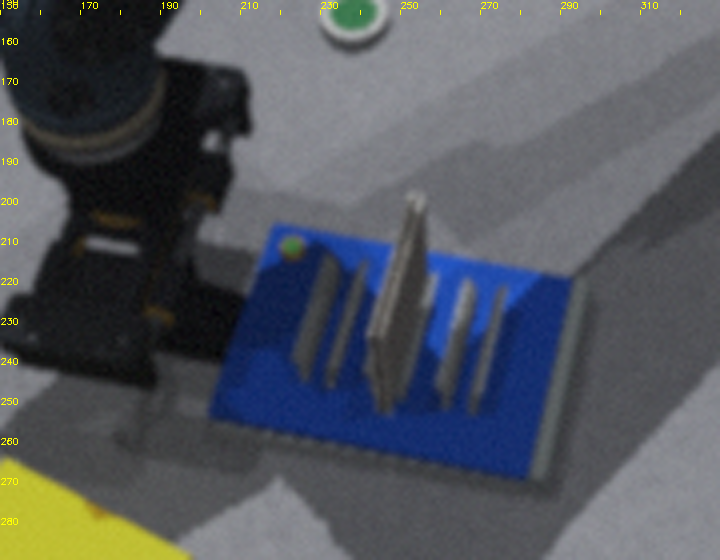

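```bash
python3 - <<'E'
from edge import *
W=np.load("W13.npy",allow_pickle=True).item()
q=np.r_[px([(125,328)],130,140,8),px([(247,327)],365,140,8)]
for dz in(0,.002,.003,.004,.005,.006):print(dz);edge(W,q,dz)
S=get_calibration("scene")
c=np.array([.5856,-.0109,101.7/57.29578])
for ang in(0,.022,.033):
  L=[]
  for y in(.065,-.065):
    x,z=-.180,.008; L.append([.085+x*np.cos(ang)+z*np.sin(ang),y,.018-x*np.sin(ang)+z*np.cos(ang)])
  pr=proj(S,pose(c,L));print(ang,((pr+.5-[150,150])*4).round(1).tolist())
E
```

```text
0
edge -0.3 65.9
edge -0.5 -66.2
0.002
edge 0.1 65.1
edge -0.1 -65.3
0.003
edge 0.2 64.6
edge 0.1 -64.9
0.004
edge 0.4 64.2
edge 0.3 -64.5
0.005
edge 0.6 63.8
edge 0.5 -64.1
0.006
edge 0.8 63.4
edge 0.7 -63.6
0 [[275.1, 227.3], [208.0, 418.7]]
0.022 [[274.6, 223.5], [207.2, 415.4]]
0.033 [[274.4, 221.7], [206.9, 413.8]]
```

Lift by wrist image: the deck's apparent width matches its rest value at +4.0 mm, and the scene view's front corner rose 3–4 crop px, as 0.022 rad predicts. I hold briefly and check stability and bystanders.

Emit:
{"fn": "play_rows", "kwargs": {"fingers": [255,255,255,255,255,255,255,255], "linear": [[0,0,0],[0,0,0],[0,0,0],[0,0,0],[0,0,0],[0,0,0],[0,0,0],[0,0,0]], "rot": [[0,0,0],[0,0,0],[0,0,0],[0,0,0],[0,0,0],[0,0,0],[0,0,0],[0,0,0]]}}

```text
time_s: 19.75
position: [0.615, -0.1493, 0.0203]
tcp_rot: [[-0.203, 0.979, 0.004], [0.979, 0.203, -0.004], [-0.005, 0.003, -1.0]]
force: [2.2, -5.7, -2.2]
opening: 0.408
```

```bash
python3 nxt.py 65; python3 - <<'E'
from go import *
cv2.imwrite("pics/sF.png",cv2.resize(capture("scene")[:,:,::-1],(800,600)))
im=capture("wrist");cv2.imwrite("pics/w14.png",cv2.resize(im[:,:,::-1],(800,600)))
E
```

```text
nose past mm 64.5 lateral -0.7
t 19.75 pos [ 0.615  -0.1493  0.0203] F [ 2.2 -5.7 -2.2] open 0.408
linear [ 0.5 -0.7  0.5] rot [ 0.18  0.27 -0.01] rows>= 0.0
```

View pics/sF.png

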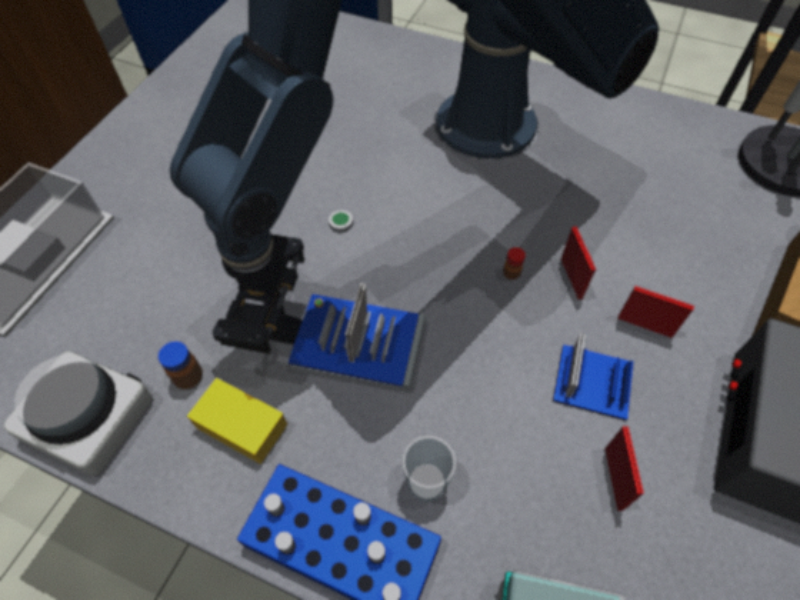

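View pics/w14.png

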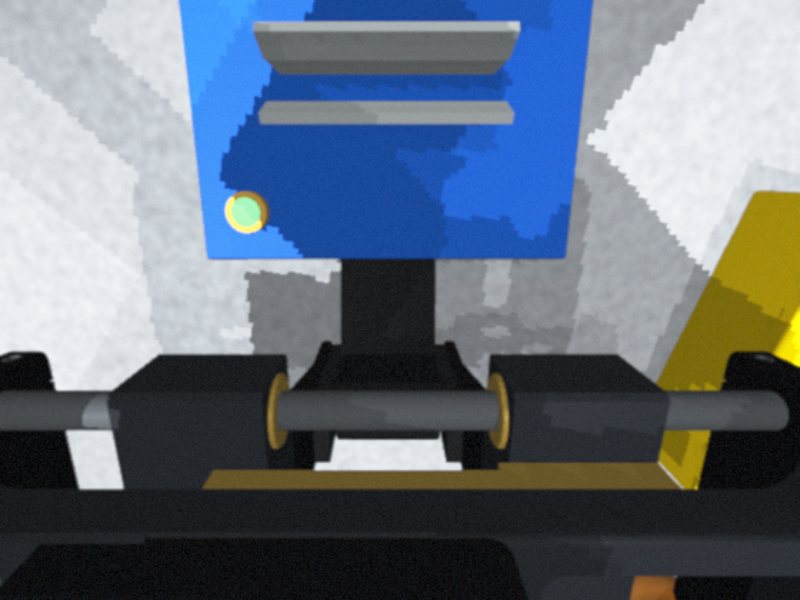

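The scene view shows the cassette standing in the middle slot at (357,325), the short plate still in the rack at (577,365), and the jar, carton, level, vial and beaker at their first pixels. The pose is steady and the gripper is clear of the deck, so I hand in.

```bash
python3 -c "
from rig import bot
print(bot.hand_in())"
```

```text
the job is handed in; nothing more can be done
None
```

The job is handed in at about 20 s. The cassette stands in the caster's middle slot, and the arm is still holding the wedge under the deck.

- **Cassette:** I moved the tall white cassette from the rack and set it down on the slot floor, where the force changed by about 4 N on contact. After release the wrist picture showed it upright. It is within about 0.2 mm across the slot and 0.7 mm along it.
- **Wedge:** I took it by the grip block, slid it flat along the bench and pushed its nose in to about 63.5–64.5 mm past the front edge. The push force held steady at about 6 N.
- **Deck lift:** The wrist picture put the front edge about 4.0 mm up. The scene view's front corner rose about 3–4 crop px, which fits 0.022 rad.
- **Final state:** The pose was unchanged over the last second. In the last pictures only the wedge was in contact with the caster, and the short plate and bystanders sat where they started.
- **Disagreements:** All were small. The nose position differed by about 1 mm between the arm pose and the picture. The tool leaned about 0.3° under the push, with a 0.7 mm sideways offset.

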